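Bearing check on the lab vacuum pump

TASK

Take a bearing reading at the fan end of the vacuum pump: pull the dust cap off the fan-end measuring adapter and set it down on the bench, then take the bearing tester from its holder and put its tip inside the ring on that adapter's face, square to the face, pressed lightly so that the sprung tip sits about half-way in. Finish while still holding the tester there, steady; leave the cap on the pump-head end and the jar, well plate and slide box alone.

Things in the scene. Friction and masses are not known exactly. Their poses are not given: they have to be found in the camera images.
- pump: Electric vacuum pump fixed to the bench; origin at bench level under the motor, z up. Plan: x -75 to +85, y -127 to +147 mm; 130 mm high without the adapters. Grey finned motor, shaft along y 78 mm up; round black fan cover at the -y end, square metal two-cylinder pump head (113 mm high) at the +y end. A 104 mm round aluminium bearing shield at each end of the motor bears a capped adapter.
- fan_adapter: Measuring adapter on the shield next to the fan cover: steel stud 24 mm in diameter, 26 mm out of the shield, on a 32 mm nut 7 mm tall. Origin: centre of its flat outer face, 149 mm above the bench. z points square out of the face, leaning 25 degrees from vertical to the pump's -x side. The face, under the cap at first, has an engraved ring 14 mm inside diameter about its centre.
- fan_cap: Black ribbed rubber dust cap on the fan-end adapter, sitting loose: 34 mm outside diameter, 26 mm tall, cavity 28 mm wide, 18 mm deep, 25 g. Origin at the centre of its open end, z along its axis to the closed end. On the adapter its closed end is 8 mm outward of the adapter's face, and it may sit up to 2 mm off centre.
- fan_cap_mid (a point): Middle of the fan-end dust cap, on its axis, 13 mm from either end.
- head_cap: Identical dust cap on the other adapter, at the pump-head end of the motor, 130 mm further along the pump's +y; stays on. Same origin and axes as fan_cap.
- tester: Hand-held bearing tester, about 0.2 kg, upright in its holder: grey body 32 (x) by 46 (y) by 90 (z) mm, dark display on the -x face; below it a black rubber nose 34 mm long tapering from 23 to 16 mm, then the sprung steel tip. Origin: centre of the body's underside, z along the tester away from the tip: body from 0 to 90 mm, nose end at -34 mm.
- tip_end (a point): Outer end of the tester's steel tip (8 mm in diameter, ball-ended), on the tester's axis, 48 mm below its body origin when the tip is out.
- tip (a joint): How far the tester's sprung tip is pushed into its nose: 0 = fully out, 0.010 m = bottomed. The spring pushes back 1 N at 0 and 0.4 N more per mm (3 N half-way).
- holder: White plastic holder fixed to the bench: base 100 by 100 by 8 mm, block 56 (x) by 66 (y) mm, top 63 mm above the bench, with a 28 mm hole in which the tester's nose hangs; the tester's body rests on the top, with the holder's yaw. A back plate on the +x side ends 93 mm above the bench. Origin at bench level under the hole, z up.
- jar: Low clear specimen jar with a white screw lid, 64 mm in diameter, 65 mm tall; origin at the centre of its underside. Bystander.
- wellplate: White 24-well plate, 86 by 128 by 14 mm, flat on the bench; origin at the centre of its underside. Bystander.
- slidebox: Clear open slide box, 100 by 140 by 50 mm; origin at the centre of its underside. Bystander.
Things that resemble listed ones, but are neither listed nor needed, are in the scene too. What is shaped like the fan_cap but blue or turquoise is not meant.

How it is judged:
By the outcome, as a careful person would: the job done as asked, in the order asked, and still so for the second after the job is handed in, while the arm keeps its last pose, push and grip.
It also fails if it takes over 61 s, if anything falls off the work surface, if the arm or the gripper's body presses on something with over 40 N, if the wrist force passes 120 N, or if a joint passes its speed limit or range.

ROBOT

A 7-joint arm with a two-finger parallel gripper is mounted at the origin on the work surface. World frame = base frame: x ahead of the robot, y to its left, z up, the work surface at z = 0. Lengths are in m, angles in degrees, forces in N, time in s.
With the tool pointing down it reaches from about 0.425 to 0.875 m from the base axis. Payload 4.7 kg.
Tool frame: the origin (TCP) lies on the centre line of the jaws, within the pads' length; the fingertips stand 11 mm ahead of it and the grasp point (between the pads) lies 8 mm behind it (finger_overhang is the x of the fingertips in the tool frame, in m); x points along the fingers, z is the direction in which the jaws open and shut, and the axes are right-handed (so a half turn about x gives the same grasp; the last joint's range is limited). The gripper opens to 87 mm and grips with 3 to 60 N. Pads are 19 mm wide; open, the fingers measure 117 mm over their backs; the gripper's body (75 mm by 190 mm) begins 51 mm behind the grasp point.
Start: joints at [-65.197, 18.392, -4.016, 83.108, 1.295, 78.541, -3.26], TCP at [0.264, 0.594, 0.234] pointing down, gripper open.
Joint ranges: [-163.93, 163.93], [-17.29, 119.83], [-79.2, 71.16], [3.27, 140.29], [-89.18, 269.18], [5.43, 117.66], [-154.24, 154.24]. Speed limits (degrees/s): [147.25, 147.25, 180, 180, 180, 180, 180].

INTERFACE

Orientations are given as [roll, pitch, yaw] about the fixed x, y, z axes, in that order (R = Rz(yaw) Ry(pitch) Rx(roll)).
In Python, from cell import get_obs, read_camera, sign_off, cut_out, finger_overhang gives the robot as it stands.
- The arm moves only by the tool servo_tool, never from a script. Its argument "rows" is one flat list of numbers, 5 for each row, row after row: the shift along the world's x, y, z in mm, then the turn about the world's z in degrees, then the closure, from 0 (fully open) to 1 (shut). A call has 1 to 10 rows; each row is the pose to reach, as a shift and turn from the pose commanded when the call began; what a row does not reach only later rows make up. A row lasts 1/12 s, in which the tool goes at most 41.7 mm and 7.16 degrees, less where a joint would pass 70% of its speed; a pose out of reach is approached as far as the arm can. A call with a gripper value outside its range is refused whole. The fingers move at their own pace and stop on an object; "force" is the grip in N (left out, the last holds). Time passes only in rows, so rows that repeat a pose let the fingers close. It gives the time, the measured TCP pose, the force and the opening at its end, in the units of the state.
- get_obs(): the state, without advancing time (a new reading comes with each control period).
- read_camera(name): name is "scene" or "top" or "wrist"; returns a dict with "frame" (420x560x3 uint8, blue, green, red), "range_z" (420x560 float32, m along the optical axis (not along the pixel's ray), 0 where there is no reading), "intrinsics" (3x3 intrinsics, pixels), "cam_to_world" (4x4, takes a point from camera to world coordinates); the wrist camera has in their place "tool_from_camera" (4x4, takes a point from camera to tool coordinates, whose origin is the TCP and whose axes are the tool frame's). Camera axes: x right, y down, z forward; pixel columns grow to the right and rows downward; lengths in m; the calibration is good to about 2 mm. A picture is of the moment at which its call begins: read the wrist's pose just before it.
- sign_off(): hands the job in, once; it reports no verdict.
Trained networks look in a picture, given as the dict that the camera call returned (one of the last four; its "shot" number tells which), for a name from the list of things; names that differ only in an ending like _2 or _b are one class to them, and where a whole thing is asked for, a point or a joint stands for the part that bears it (a point fixed in the world has none). Each returns a list of dicts, best first, with "score" (0 to 1); they miss things now and then, are a little off and sometimes report something else, mostly with a low value. They report only what shows in the picture. A call takes as long as a camera call. They do not tell look-alikes from the thing itself.
- cut_out(name, picture): "pixels" (420x560 bool, what is visible of it) and "extent" ([centre column, centre row, width, height] in pixels, round what is visible of it).
The state is a dict: "time_s": time; "qpos": joint angles; "joint_velocities": joint speeds; "effort": joint torques, N m; "tool_pos": TCP position; "tool_rot": TCP orientation; "force": force on the tool from outside, world axes, zero at the start; "wrist_torque": the same for the moment, N m; "grip_width": finger opening in m.
Only numpy, scipy, OpenCV 4.12 (cv2) and the standard library are available. Lean on these libraries where they do the work, as an engineer would, in place of code of your own. Each camera call takes 0.05 s, during which the arm holds its last target.

## Working session

There is one attempt and no reset: what is moved stays moved. The work goes in short steps, Python scripts to look and compute and a tool call to move; the robot and the scene stay as the last step left them, time stands still between calls to the robot, and variables do not carry over. Pictures are saved under pics/ and viewed, and the job is handed in when it is done.

Besides the shell and the picture viewer there is one more tool, called after ">>>" in YAML: its name, and indented under it one key for each argument. servo_tool: Moves the arm, as the interface text tells. Its arguments: {"type":"object","properties":{"rows":{"type":"array"},"force":{"type":"number"}},"required":["rows"]}

```bash
ls; mkdir -p pics; python3 - <<'E'
from cell import *
import cv2,numpy as np
print(get_obs(), finger_overhang)
for n in ["scene","top","wrist"]:
    p=read_camera(n); cv2.imwrite(f"pics/{n}0.png",p["frame"]); print(n,p["shot"],p["intrinsics"].tolist(),np.round(p.get("cam_to_world",p.get("tool_from_camera")),3).tolist())
    for o in ["pump","fan_adapter","fan_cap","head_cap","tester","holder","jar","wellplate","slidebox","tip_end"]:
        print(o,[(round(float(d["score"]),2),np.round(d["extent"]).tolist()) for d in cut_out(o,p)])
E
```

```text
pics
{'time_s': 0.0, 'qpos': array([-65.19585692,  18.4396336 ,  -4.01414802,  83.17709429,
         1.29606846,  78.54084467,  -3.26147228]), 'joint_velocities': array([-0.06433707,  0.02813363,  0.05949647,  0.01719001, -0.0445201 ,
        0.05918633, -0.02976076]), 'effort': array([-7.83417418e-04, -4.91287494e+01, -4.04645959e-01, -3.12534571e+01,
       -6.39746315e-02,  4.38052998e-02,  1.84674118e-04]), 'tool_pos': array([0.26418198, 0.59328905, 0.23243561]), 'tool_rot': array([-176.25001265,   89.88748733, -110.24692934]), 'force': array([-0.44982846, -0.71183536, -0.10536865]), 'wrist_torque': array([ 0.05745486,  0.01110327, -0.0522084 ]), 'grip_width': 0.08683594742575827} 0.011
scene 1 [[462.2141665434159, 0.0, 273.4399216113493], [0.0, 462.2141665434159, 210.42310975603084], [0.0, 0.0, 1.0]] [[0.091, 0.581, -0.809, 1.63], [0.996, -0.06, 0.068, -0.07], [-0.009, -0.811, -0.584, 0.874], [0.0, 0.0, 0.0, 1.0]]
pump [(0.9, [341.0, 217.0, 101.0, 56.0])]
fan_adapter []
fan_cap [(0.51, [268.0, 225.0, 10.0, 16.0]), (0.44, [281.0, 207.0, 8.0, 7.0]), (0.4, [311.0, 185.0, 14.0, 13.0
[... 858 characters left out ...]
12.0])]
head_cap [(0.71, [178.0, 219.0, 10.0, 14.0]), (0.26, [227.0, 229.0, 14.0, 17.0])]
tester [(0.69, [340.0, 200.0, 19.0, 17.0])]
holder [(0.84, [336.0, 205.0, 35.0, 37.0])]
jar [(0.73, [269.0, 140.0, 22.0, 29.0])]
wellplate [(0.73, [463.0, 219.0, 55.0, 40.0])]
slidebox [(0.79, [94.0, 197.0, 54.0, 36.0]), (0.29, [336.0, 204.0, 36.0, 37.0])]
tip_end []
wrist 3 [[349.36401097829287, 0.0, 285.4863693512059], [0.0, 349.36401097829287, 213.56992016093608], [0.0, 0.0, 1.0]] [[-0.001, -0.253, 0.967, -0.15], [-0.001, -0.967, -0.253, 0.07], [1.0, -0.001, 0.001, -0.0], [0.0, 0.0, 0.0, 1.0]]
pump []
fan_adapter []
fan_cap []
head_cap []
tester []
holder []
jar []
wellplate []
slidebox []
tip_end []
```

```bash
python3 - <<'E'
import cv2
a=cv2.imread("pics/scene0.png")[150:320,20:520]; cv2.imwrite("pics/s0c.png",cv2.resize(a,None,fx=1.6,fy=1.6,interpolation=3))
a=cv2.imread("pics/top0.png")[110:290,40:520]; cv2.imwrite("pics/t0c.png",cv2.resize(a,None,fx=1.65,fy=1.65,interpolation=3))
E
```

```text
(no output)
```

View pics/s0c.png

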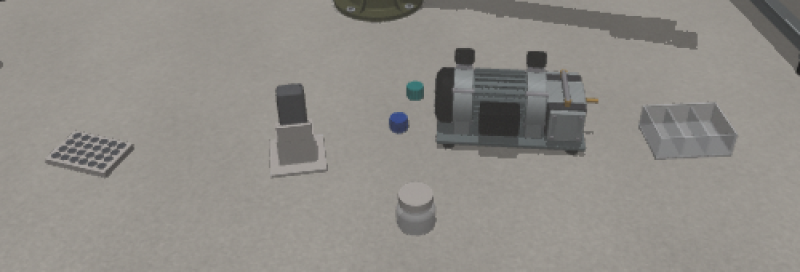

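View pics/t0c.png

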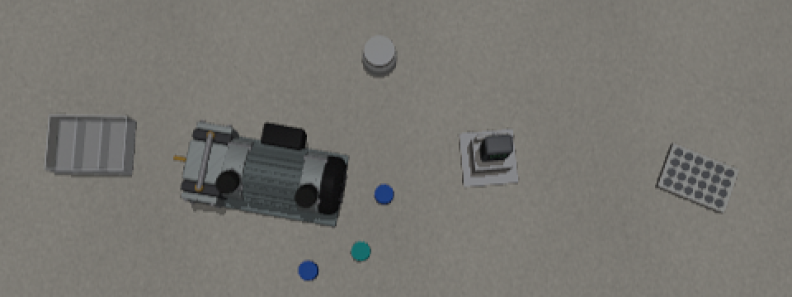

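View pics/wrist0.png

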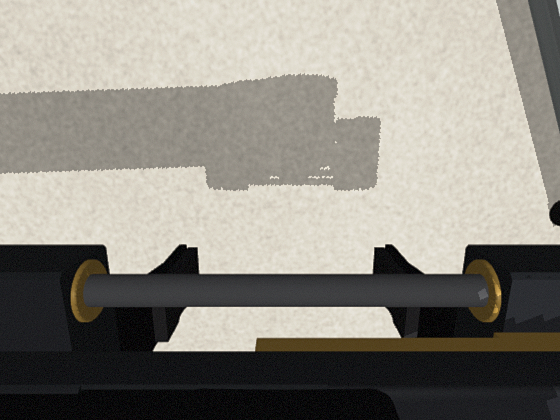

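```bash
cat > h.py <<'E'
from cell import *
import cv2,numpy as np
from scipy.spatial.transform import Rotation as R
def cloud(p,T=None):
    z=p["range_z"];K=p["intrinsics"]
    v,u=np.mgrid[:420,:560]
    P=np.stack([(u-K[0,2])*z/K[0,0],(v-K[1,2])*z/K[1,1],z],-1)
    if T is None: T=p["cam_to_world"] if "cam_to_world" in p else None
    return P@T[:3,:3].T+T[:3,3]
def toolT(o):
    T=np.eye(4);T[:3,:3]=R.from_euler("xyz",o["tool_rot"],degrees=True).as_matrix();T[:3,3]=o["tool_pos"];return T
def wrist():
    o=get_obs();p=read_camera("wrist");return o,p,cloud(p,toolT(o)@p["tool_from_camera"])
E
python3 - <<'E'
from h import *
for n in ["top","scene"]:
    p=read_camera(n);C=cloud(p);ok=p["range_z"]>0
    np.savez(f"{n}1.npz",C=C,f=p["frame"])
    for o in ["pump","fan_cap","head_cap","tester","holder","jar","wellplate","slidebox"]:
        for d in cut_out(o,p)[:3]:
            m=d["pixels"]&ok; X=C[m]
            if len(X): print(n,o,round(d["score"],2),np.round(d["extent"][:2]),"med",np.round(np.median(X,0),3),"lo",np.round(np.percentile(X,3,axis=0),3),"hi",np.round(np.percentile(X,97,axis=0),3))
print(R.from_euler("xyz",get_obs()["tool_rot"],degrees=True).as_matrix().round(3))
E
```

```text
top pump 0.9 [197. 213.] med [0.549 0.206 0.104] lo [0.481 0.084 0.018] hi [0.625 0.338 0.131]
top fan_cap 0.65 [275. 227.] med [0.518 0.009 0.026] lo [ 0.504 -0.006  0.019] hi [0.533 0.023 0.031]
top fan_cap 0.51 [225. 229.] med [0.502 0.132 0.154] lo [0.486 0.116 0.103] hi [0.521 0.154 0.162]
top fan_cap 0.47 [256. 262.] med [0.418 0.05  0.026] lo [0.405 0.035 0.022] hi [0.431 0.064 0.032]
top head_cap 0.63 [179. 220.] med [0.526 0.257 0.155] lo [0.509 0.243 0.124] hi [0.544 0.275 0.162]
top tester 0.6 [339. 198.] med [ 0.581 -0.179  0.15 ] lo [ 0.568 -0.202  0.093] hi [ 0.598 -0.158  0.156]
top holder 0.97 [335. 205.] med [ 0.565 -0.164  0.01 ] lo [ 0.537 -0.229  0.002] hi [ 0.634 -0.133  0.091]
top jar 0.92 [269. 141.] med [0.763 0.014 0.063] lo [ 0.741 -0.013  0.008] hi [0.796 0.041 0.07 ]
top wellplate 0.71 [463. 217.] med [ 0.546 -0.558  0.014] lo [ 0.497 -0.62   0.005] hi [ 0.594 -0.496  0.02 ]
top slidebox 0.8 [ 95. 196.] med [0.612 0.539 0.014] lo [ 0.561  0.461 -0.001] hi [0.659 0.6   0.051]
scene pump 0.97 [341. 219.] med [0.587 0.204 0.096] lo [0.523 0.083 0.016] hi [0.635 0.331 0.13 ]
scene fan_cap 0.44 [310. 184.] med [0.515 0.13  0.151] lo [0.49  0.116 0.141] hi [0.523 0.149 0.163]
scene fan_cap 0.43 [268. 226.] med [0.529 0.008 0.022] lo [ 0.506 -0.009  0.001] hi [0.537 0.024 0.028]
scene head_cap 0.63 [356. 190.] med [0.539 0.257 0.151] lo [0.519 0.245 0.14 ] hi [0.546 0.277 0.162]
scene tester 0.83 [203. 216.] med [ 0.6   -0.18   0.128] lo [ 0.579 -0.202  0.09 ] hi [ 0.606 -0.159  0.154]
scene jar 0.73 [281. 280.] med [0.792 0.015 0.052] lo [ 0.753 -0.01   0.008] hi [0.804 0.042 0.067]
scene slidebox 0.68 [449. 234.] med [0.614 0.536 0.029] lo [0.562 0.462 0.001] hi [0.664 0.601 0.05 ]
[[ 0.    -0.914  0.407]
 [ 0.     0.407  0.914]
 [-1.    -0.     0.   ]]
```

The fan cap must be the black one next to the fan cover. These could be mistaken for it:
- The head cap, at top (179,220) and scene (356,190).
- The blue and turquoise caps, at top (275,227), (256,262) and (227,274).

My choice is top (225,229), which is also scene (310,184). I'll move above it for a close view.

>>> servo_tool:
  rows: [20,-40,30,4,0,40,-75,60,8,0,60,-110,80,13,0,80,-145,100,13,0,100,-180,100,13,0,120,-220,100,13,0,140,-260,100,13,0,160,-300,100,13,0,180,-340,100,13,0,200,-380,100,13,0]

```text
time_s: 3.38
tool_pos: [0.4475, 0.2466, 0.334]
tool_rot: [-33.1, 89.9, 45.9]
force: [1.0, 0.8, -0.5]
grip_width: 0.0872
```

>>> servo_tool:
  rows: [18,-42,0,0,0,30,-70,0,0,0,36,-83,0,0,0,36,-83,0,0,0]

```text
time_s: 3.72
tool_pos: [0.4848, 0.1604, 0.334]
tool_rot: [-108.7, 89.9, -30.2]
force: [-0.6, -0.2, 0.6]
grip_width: 0.0872
```

```bash
python3 - <<'E'
from h import *
o,p,C=wrist();cv2.imwrite("pics/w1.png",p["frame"]);np.savez("w1.npz",C=C,f=p["frame"],z=p["range_z"])
print(o["time_s"],o["tool_pos"],o["tool_rot"],o["force"])
for n in ["fan_cap","head_cap","pump"]:
    for d in cut_out(n,p)[:3]:
        m=d["pixels"]&(p["range_z"]>0);X=C[m];print(n,d["score"],d["extent"],np.median(X,0).round(4),X.min(0).round(3),X.max(0).round(3))
E
```

```text
3.7167 [0.48480131 0.16041403 0.33397783] [-108.73052509   89.90078293  -30.21354309] [-0.64202102 -0.21899514  0.61371124]
fan_cap 0.87 [184.5, 222.7, 27.8, 30.2] [0.5169 0.0118 0.0245] [ 0.501 -0.015 -0.003] [0.542 0.026 0.027]
fan_cap 0.82 [256.6, 101.6, 27.9, 32.7] [0.3856 0.1433 0.0249] [ 0.365  0.125 -0.003] [0.403 0.16  0.028]
fan_cap 0.77 [194.2, 139.9, 29.2, 26.1] [0.4176 0.0528 0.0247] [ 0.4    0.033 -0.002] [0.436 0.068 0.028]
pump 0.59 [343.8, 218.9, 248.8, 109.0] [0.5272 0.2093 0.1056] [ 0.462  0.045 -0.003] [0.679 0.389 0.341]
```

View pics/w1.png

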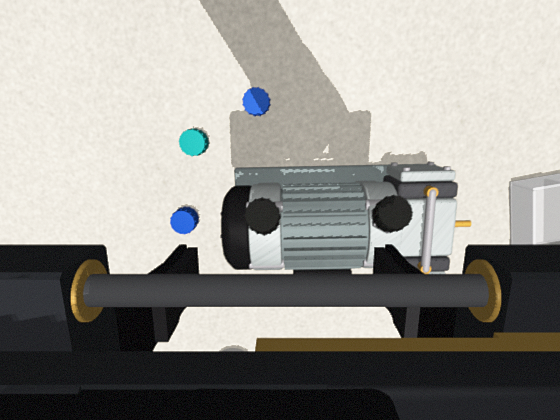

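The wrist view shows the fan cap at (263,215), next to the black fan cover at (235,225). The head cap is at (392,214), and the blue and turquoise caps stand clear on the bench. Next I'll fit both caps and the pump's yaw.

```bash
python3 - <<'E'
from h import *
from scipy.optimize import least_squares
d=np.load("w1.npz");C,f,z=d["C"],d["f"],d["z"]
cv2.imwrite("pics/w1c.png",cv2.resize(f[150:290,190:480],None,fx=2.7,fy=2.7,interpolation=3))
def pts(c0,w=28):
    u,v=c0;s=np.s_[v-w:v+w,u-w:u+w]
    X=C[s].reshape(-1,3);g=f[s].max(-1).ravel();zz=z[s].ravel()
    m=(g<75)&(zz>0)&(X[:,2]>.138)
    return X[m]
A=pts((263,215),22);B=pts((392,214),22)
for X in (A,B): print(len(X),X.mean(0).round(4),X.min(0).round(4),X.max(0).round(4))
# plane fit of the tops
def plane(X):
    best=None;rng=np.random.default_rng(0)
    for _ in range(300):
        q=X[rng.choice(len(X),3,False)];n=np.cross(q[1]-q[0],q[2]-q[0]);
        if np.linalg.norm(n)<1e-9: continue
        n/=np.linalg.norm(n);m=abs((X-q[0])@n)<.0012
        if best is None or m.sum()>best.sum(): best=m
    Y=X[best];c=Y.mean(0);n=np.linalg.svd(Y-c)[2][2];n*=np.sign(n[2])
    e=cv2.minEnclosingCircle((np.float32(Y[:,:2])))
    return c,n,best.sum(),e
ca=plane(A);cb=plane(B)
for q in (ca,cb): print("top centre",q[0].round(4),"n",q[1].round(3),q[2],"enc",np.round(q[3][0],4),round(q[3][1],4), "lean",np.degrees(np.arccos(q[1][2])).round(1),"dir",np.degrees(np.arctan2(q[1][1],q[1][0])).round(1))
dd=cb[0]-ca[0];print(np.linalg.norm(dd),"yaw",np.degrees(np.arctan2(-dd[0],dd[1])))
E
```

```text
993 [0.4991 0.1342 0.1548] [0.4827 0.1155 0.1385] [0.5217 0.1511 0.1631]
1106 [0.5224 0.2589 0.1543] [0.5058 0.2426 0.1381] [0.5431 0.2776 0.1631]
top centre [0.4979 0.1338 0.1552] n [-0.413  0.064  0.909] 792 enc [0.4979 0.1339] 0.0165 lean 24.7 dir 171.2
top centre [0.521  0.2612 0.1553] n [-0.421  0.069  0.905] 821 enc [0.5215 0.2611] 0.0167 lean 25.2 dir 170.7
0.12957186918446514 yaw -10.280771666777362
```

View pics/w1c.png

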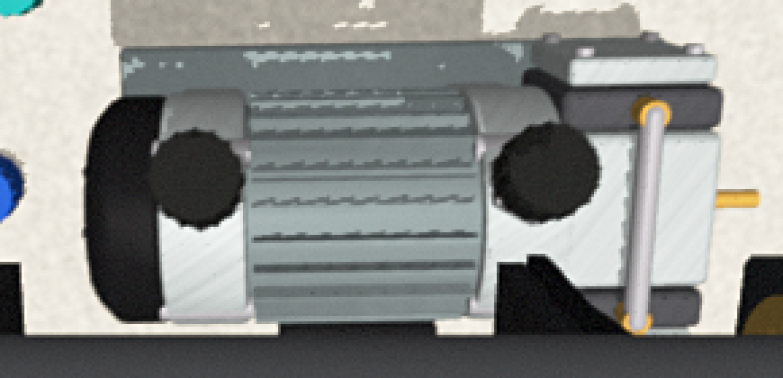

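```bash
python3 - <<'E'
from h import *
for f in ["w1.npz","top1.npz"]:
    C=np.load(f)["C"].reshape(-1,3);q=C-[0.501,0.1335,0]
    a=np.radians(80);s=q[:,0]*np.cos(a)+q[:,1]*np.sin(a);t=q[:,0]*np.sin(a)-q[:,1]*np.cos(a)
    for lo,hi in [(-65,-45),(-45,-30),(-30,-20),(20,30),(30,45),(45,65)]:
        m=(s>lo/1e3)&(s<hi/1e3)&(abs(t)<.013)&(C[:,2]<.2);print(f,lo,hi,m.sum(),C[m,2].max().round(3) if m.any() else None)
E
```

```text
w1.npz -65 -45 184 0.117
w1.npz -45 -30 389 0.125
w1.npz -30 -20 258 0.125
w1.npz 20 30 265 0.123
w1.npz 30 45 422 0.123
w1.npz 45 65 544 0.123
top1.npz -65 -45 88 0.117
top1.npz -45 -30 69 0.129
top1.npz -30 -20 37 0.125
top1.npz 20 30 36 0.124
top1.npz 30 45 55 0.125
top1.npz 45 65 73 0.127
```

>>> servo_tool:
  rows: [8,-14,-20,1,0,16,-27,-50,1,0,16,-27,-85,1,0,16,-27,-120,1,0,16,-27,-150,1,0,16,-27,-175,1,0,16,-27,-190,1,0,16,-27,-192,1,0,16,-27,-192,1,0]

```text
time_s: 4.67
tool_pos: [0.4979, 0.1399, 0.1407]
tool_rot: [118.4, 89.9, -161.5]
force: [0.3, 0.5, 0.9]
grip_width: 0.087
```

>>> servo_tool:
  rows: [0,0,0,0,1,0,0,0,0,1,0,0,0,0,1,0,0,0,0,1,0,0,0,0,1,0,0,0,0,1]
  force: 15

```text
time_s: 5.17
tool_pos: [0.4991, 0.1387, 0.1419]
tool_rot: [-48.0, 90.0, 32.0]
force: [-0.3, -0.4, -0.9]
grip_width: 0.0547
```

```bash
python3 - <<'E'
from h import *
for i in range(3):
    o=get_obs();print(o["time_s"],o["tool_pos"].round(4),o["joint_velocities"].round(1),o["force"].round(1), (R.from_euler("xyz",o["tool_rot"],degrees=True).as_matrix()[:,2]).round(3));read_camera("wrist")
E
```

```text
5.1667 [0.4991 0.1387 0.1419] [ 0.   0.2 -0.   0.2  0.1 -0.2 -0.1] [-0.3 -0.4 -0.9] [0.174 0.985 0.001]
5.2167 [0.4991 0.1386 0.1418] [-0.   0.1 -0.   0.  -0.   0.1 -0. ] [-0.6  0.6 -0.8] [0.174 0.985 0.   ]
5.2667 [0.499  0.1386 0.1417] [-0.   0.1  0.1  0.1 -0.  -0.   0.1] [-0.5 -0.3 -0.5] [0.174 0.985 0.   ]
```

>>> servo_tool:
  rows: [2,-5,0,0,0.35,2,-5,0,0,0.35,2,-5,0,0,1,2,-5,0,0,1,2,-5,0,0,1,2,-5,0,0,1,2,-5,0,0,1,2,-5,0,0,1]
  force: 15

```text
time_s: 5.98
tool_pos: [0.5008, 0.1334, 0.1415]
tool_rot: [153.1, 90.0, -126.9]
force: [-0.6, -0.6, 0.8]
grip_width: 0.0331
```

>>> servo_tool:
  rows: [0,0,0,0,1,0,0,0,0,1,0,0,0,0,1]

```text
time_s: 6.23
tool_pos: [0.5008, 0.1334, 0.1415]
tool_rot: [137.5, 90.0, -142.5]
force: [-0.5, -1.5, -0.2]
grip_width: 0.0327
```

>>> servo_tool:
  rows: [-2,0,5,0,1,-5,1,10,0,1,-8,1,17,0,1,-12,2,27,0,1,-18,3,40,0,1,-24,4,55,0,1,-30,5,75,0,1,-30,5,100,0,1,-30,5,130,0,1,-30,5,150,0,1]

```text
time_s: 7.07
tool_pos: [0.4711, 0.1391, 0.2954]
tool_rot: [-48.2, 89.8, 31.8]
force: [1.3, 0.0, 0.3]
grip_width: 0.0328
```

```bash
python3 - <<'E'
from h import *
o,p,C=wrist();cv2.imwrite("pics/w2.png",p["frame"]);print(o["tool_pos"],o["grip_width"],o["force"])
p=read_camera("top");cv2.imwrite("pics/t2.png",cv2.resize(p["frame"][150:300,150:350],None,fx=3,fy=3,interpolation=3))
E
```

```text
[0.47105245 0.13906976 0.29537742] 0.032790493746659405 [1.27588056 0.04863659 0.27791764]
```

View pics/w2.png

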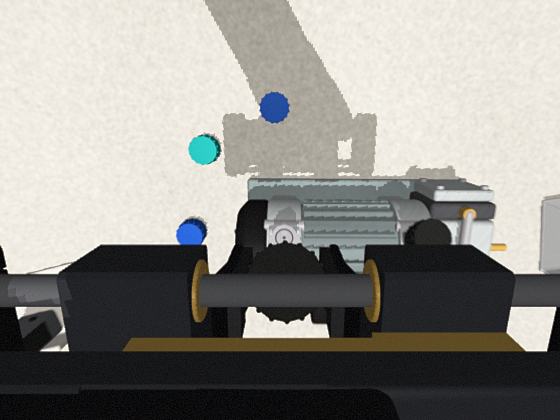

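>>> servo_tool:
  rows: [25,-25,0,0,1,50,-50,0,0,1,75,-75,0,0,1,100,-100,0,0,1,125,-125,-30,0,1,150,-150,-60,0,1,170,-170,-95,0,1,179,-179,-130,0,1,179,-179,-165,0,1,179,-179,-200,0,1]

```text
time_s: 8.0
tool_pos: [0.6493, -0.0422, 0.0885]
tool_rot: [127.9, 89.9, -152.2]
force: [0.1, 0.4, -1.1]
grip_width: 0.0328
```

>>> servo_tool:
  rows: [0,0,-25,0,1,0,0,-40,0,1,0,0,-50,0,1,0,0,-50,0,1,0,0,-50,0,1,0,0,-50,0,1]

```text
time_s: 8.5
tool_pos: [0.6511, -0.0403, 0.0432]
tool_rot: [-74.8, 89.8, 5.2]
force: [1.0, 0.3, -0.3]
grip_width: 0.0328
```

>>> servo_tool:
  rows: [0,0,-10,0,1,0,0,-20,0,1,0,0,-26,0,1,0,0,-26,0,1,0,0,-26,0,1]

```text
time_s: 8.92
tool_pos: [0.65, -0.0404, 0.0152]
tool_rot: [-86.3, 90.0, -6.3]
force: [0.3, -0.4, 0.1]
grip_width: 0.0324
```

>>> servo_tool:
  rows: [0,0,-2,0,1,0,0,-3,0,1,0,0,-3,0,1]
  force: 5

```text
time_s: 9.17
tool_pos: [0.6515, -0.0407, 0.0136]
tool_rot: [-84.6, 89.8, -4.6]
force: [2.2, -1.2, 5.1]
grip_width: 0.0338
```

>>> servo_tool:
  rows: [0,0,0,0,0.5,0,0,0,0,0.5,0,0,0,0,0.5,0,0,0,0,0.45,0,0,20,0,0.45,0,0,50,0,0.3,0,0,90,0,0,0,0,130,0,0,0,0,150,0,0,0,0,150,0,0]
  force: 15

```text
time_s: 10.0
tool_pos: [0.6531, -0.0408, 0.1688]
tool_rot: [-77.0, 89.4, 3.0]
force: [1.2, 0.1, -0.3]
grip_width: 0.0732
```

```bash
python3 - <<'E'
from h import *
o,p,C=wrist();cv2.imwrite("pics/w3.png",p["frame"]);print(o["time_s"],o["tool_pos"],o["grip_width"],o["force"])
for d in cut_out("fan_cap",p)[:4]:
    X=C[d["pixels"]&(p["range_z"]>0)];print(d["score"],d["extent"],np.median(X,0).round(4))
E
```

```text
10.0 [ 0.65309528 -0.0408412   0.16877831] 0.07317784809388289 [ 1.23676698  0.07439313 -0.30447326]
0.89 [286.4, 207.0, 40.4, 44.0] [ 0.6556 -0.0407  0.025 ]
0.73 [315.3, 28.6, 45.4, 52.1] [0.5205 0.0073 0.025 ]
```

View pics/w3.png

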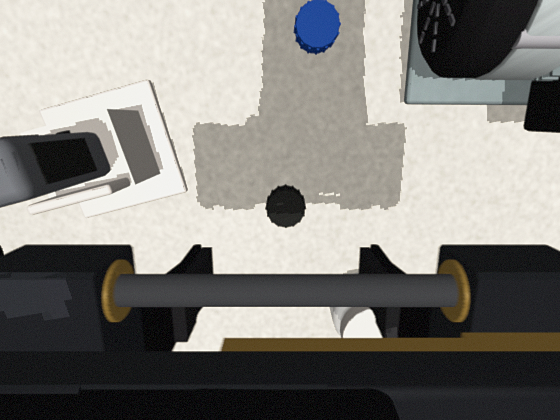

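The cap stands upright on the bench at (286,207). The tester and holder are at left, around (90,150). Next I'll go above the holder.

>>> servo_tool:
  rows: [0,0,35,0,0,0,-10,75,0,0,-15,-35,105,0,0,-30,-65,130,0,0,-45,-100,155,0,0,-60,-130,170,0,0,-73,-139,171,0,0,-73,-139,171,0,0,-73,-139,171,0,0]

```text
time_s: 10.85
tool_pos: [0.576, -0.1797, 0.3319]
tool_rot: [65.0, 89.9, 144.9]
force: [-0.2, 1.0, -0.7]
grip_width: 0.0871
```

```bash
python3 - <<'E'
from h import *
o,p,C=wrist();cv2.imwrite("pics/w4.png",p["frame"]);print(o["time_s"],o["tool_pos"],o["force"])
np.savez("w4.npz",C=C,f=p["frame"],z=p["range_z"])
for n in ["tester","holder"]:
  for d in cut_out(n,p)[:2]:
    X=C[d["pixels"]&(p["range_z"]>0)];print(n,d["score"],d["extent"],np.median(X,0).round(4))
    for lo,hi in [(.145,.16),(.085,.098),(.056,.068),(.004,.012)]:
        q=X[(X[:,2]>lo)&(X[:,2]<hi)]
        if len(q)>30:
            r=cv2.minAreaRect(np.float32(q[:,:2]*1000));print(lo,len(q),np.round(r[0],1),np.round(r[1],1),round(r[2],1),q[:,2].mean().round(4))
E
```

```text
10.85 [ 0.57596706 -0.17966089  0.3318825 ] [-0.1644356   0.97409239 -0.68466337]
tester 0.65 [286.6, 199.7, 48.6, 49.5] [ 0.5789 -0.1811  0.1511]
0.145 1427 [ 585.2 -181.5] [32.3 45.9] 5.2 0.1512
0.085 80 [ 582.3 -192.8] [28.2 64.5] 39.7 0.0914
tester 0.2 [283.2, 182.2, 86.9, 84.7] [ 0.561  -0.1746  0.0078]
0.085 39 [ 591.7 -180.3] [40.6 59. ] 3.4 0.0909
0.056 906 [ 584.8 -181.5] [55.4 66.1] 4.3 0.0621
0.004 2211 [ 585.2 -181.4] [99.9 99.9] 4.6 0.0072
holder 0.68 [284.9, 180.1, 85.5, 82.3] [ 0.5611 -0.1748  0.0078]
0.085 37 [ 592.2 -177.8] [64.9  6.9] 58.8 0.0908
0.056 900 [ 584.8 -181.5] [55.4 66.1] 4.3 0.0621
0.004 2182 [ 584.9 -181.4] [99.  99.8] 4.5 0.0072
```

View pics/w4.png

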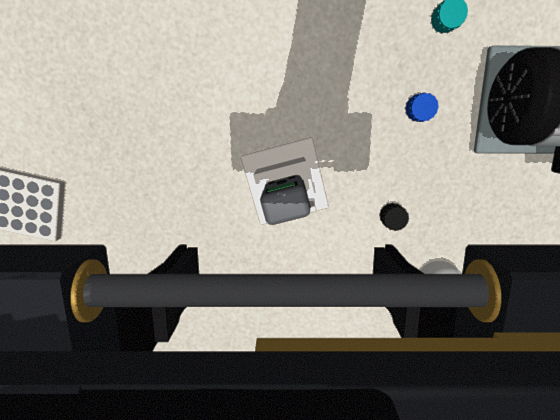

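>>> servo_tool:
  rows: [4,-1,-20,5,0,9,-2,-55,10,0,9,-2,-90,14.5,0,9,-2,-125,14.5,0,9,-2,-155,14.5,0,9,-2,-180,14.5,0,9,-2,-180,14.5,0,9,-2,-180,14.5,0]

```text
time_s: 11.67
tool_pos: [0.5853, -0.1796, 0.1516]
tool_rot: [74.5, 89.7, 169.2]
force: [0.2, -0.0, 0.9]
grip_width: 0.0869
```

```bash
python3 - <<'E'
from h import *
o,p,C=wrist();cv2.imwrite("pics/w5.png",p["frame"]);print(o["time_s"],o["tool_pos"],toolT(o)[:3,2].round(3))
m=(C[...,2]>.145)&(C[...,2]<.158)&(p["range_z"]>0);q=C[m];q=q[(abs(q[:,0]-.585)<.05)&(abs(q[:,1]+.1815)<.05)]
r=cv2.minAreaRect(np.float32(q[:,:2]*1000));print(len(q),r,q[:,2].mean())
E
```

```text
11.6667 [ 0.5853118  -0.17963931  0.15159336] [-0.081  0.997  0.001]
3908 ((577.4969482421875, -181.198974609375), (17.549007415771484, 100.30866241455078), 4.6482977867126465) 0.1509883115685207
```

View pics/w5.png

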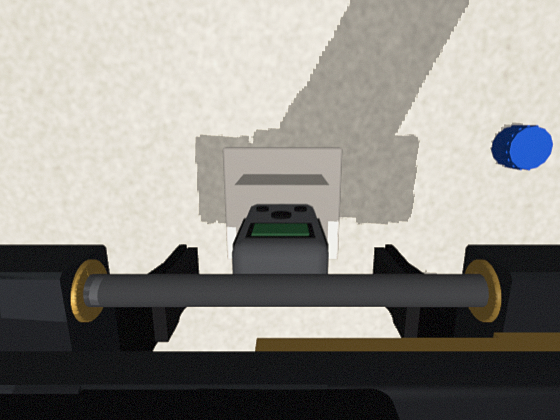

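The tester is square between the open fingers, at columns 232–328. Next I'll lower the gripper and close it.

>>> servo_tool:
  rows: [0,-2,-15,0,0,0,-2,-30,0,0,0,-2,-42,0,0,0,-2,-42,0,0.2,0,-2,-42,0,1,0,-2,-42,0,1,0,-2,-42,0,1,0,-2,-42,0,1,0,-2,-42,0,1,0,-2,-42,0,1]
  force: 12

```text
time_s: 12.55
tool_pos: [0.5861, -0.1834, 0.1119]
tool_rot: [-83.1, 90.0, 11.4]
force: [-0.2, 0.7, 1.5]
grip_width: 0.0482
```

>>> servo_tool:
  rows: [0,0,0,0,1,0,0,0,0,1,0,0,0,0,1]

```text
time_s: 12.8
tool_pos: [0.5862, -0.1832, 0.1119]
tool_rot: [-54.8, 90.0, 39.7]
force: [-0.2, 1.3, 2.6]
grip_width: 0.0461
```

>>> servo_tool:
  rows: [0,0,4,0,1,0,0,10,0,1,0,0,16,0,1,0,0,22,0,1,0,0,22,0,1,0,0,22,0,1]

```text
time_s: 13.3
tool_pos: [0.5863, -0.1836, 0.1342]
tool_rot: [-101.1, 89.9, -6.6]
force: [0.6, 0.4, -1.4]
grip_width: 0.0457
```

```bash
python3 - <<'E'
from h import *
o,p,C=wrist();cv2.imwrite("pics/w6.png",p["frame"]);print(o["time_s"],o["tool_pos"],o["force"],o["grip_width"],o["wrist_torque"])
v,u=280-30,280
print(C[225:270:5,280].round(3).tolist())
p=read_camera("scene");cv2.imwrite("pics/s6.png",cv2.resize(p["frame"][150:280,130:290],None,fx=4.5,fy=4.5,interpolation=3))
E
```

```text
13.3 [ 0.58631064 -0.1835975   0.1341747 ] [ 0.57945188  0.42162697 -1.42289307] 0.04573087537359676 [0.04415123 0.00013309 0.00387057]
[[0.57, -0.187, 0.106], [0.567, -0.187, 0.124], [0.568, -0.187, 0.13], [0.57, -0.187, 0.131], [0.57, -0.187, 0.138], [0.569, -0.187, 0.148], [0.569, -0.187, 0.153], [0.568, -0.187, 0.159], [0.569, -0.187, 0.162]]
```

View pics/w6.png

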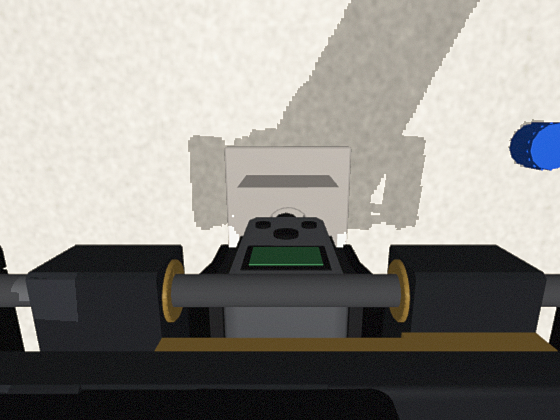

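View pics/s6.png

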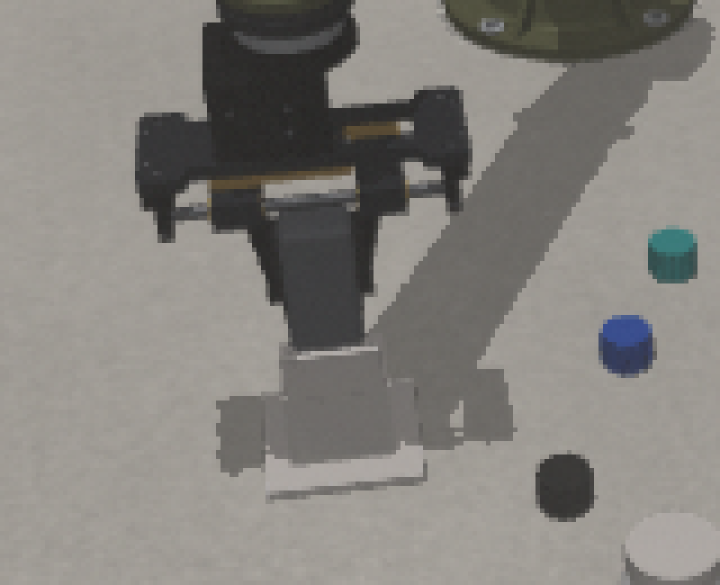

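Lifted cleanly, with the nose end still in the hole. I'll tilt the tester in the grip by moving toward the holder's -x, letting the hole rim hold the nose back.

>>> servo_tool:
  rows: [-3,0,0,0,1,-6,0,0,0,1,-9,-1,0,0,1,-12,-1,0,0,1,-15,-1,0,0,1,-18,-1,0,0,1,-20,-2,0,0,1,-20,-2,0,0,1]

```text
time_s: 14.07
tool_pos: [0.5655, -0.185, 0.1337]
tool_rot: [3.0, 89.9, 97.5]
force: [1.7, 2.6, -0.3]
grip_width: 0.0459
```

```bash
cat >> h.py <<'E'
def face(o,p,C,show=True):
    "plane of the tester's display face in the wrist view -> lean in tool frame"
    T=toolT(o);q=(C-T[:3,3])@T[:3,:3]   # tool coords
    m=(abs(q[...,2])<.019)&(q[...,1]>-.005)&(q[...,1]<.075)&(q[...,0]>-.05)&(q[...,0]<.05)&(p["range_z"]>0)
    X=q[m];best=None;rng=np.random.default_rng(1)
    for _ in range(400):
        a=X[rng.choice(len(X),3,False)];n=np.cross(a[1]-a[0],a[2]-a[0]);l=np.linalg.norm(n)
        if l<1e-8 or abs(n[2])/l>.3: continue
        n/=l;k=abs((X-a[0])@n)<.0012
        if best is None or k.sum()>best.sum(): best=k
    Y=X[best];c=Y.mean(0);n=np.linalg.svd(Y-c)[2][2];n*=np.sign(n[1])
    # face normal n=(nx,ny,nz) in tool; upright: (0,1,0). top leaning to +y(tool): axis up tilts
    lean=np.degrees(np.arctan2(n[0],n[1]))
    d=c@n
    if show: print("face pts",best.sum(),"n",n.round(3),"lean",lean.round(2),"dist of face from TCP",d.round(4),"x-range",Y[:,0].min().round(3),Y[:,0].max().round(3),"z",Y[:,2].min().round(3),Y[:,2].max().round(3))
    return n,d,Y
E
python3 - <<'E'
from h import *
o,p,C=wrist();cv2.imwrite("pics/w7.png",p["frame"]);print(o["time_s"],o["tool_pos"],o["force"],o["grip_width"],o["wrist_torque"])
face(o,p,C)
E
```

```text
14.0667 [ 0.56550751 -0.18497844  0.13370538] [ 1.66361552  2.55638167 -0.28975447] 0.04591263918224155 [ 0.60504792 -0.49690196 -0.00558481]
face pts 3181 n [-0.967  0.254 -0.009] lean -75.28 dist of face from TCP 0.0391 x-range -0.042 -0.034 z -0.019 0.019
```

View pics/w7.png

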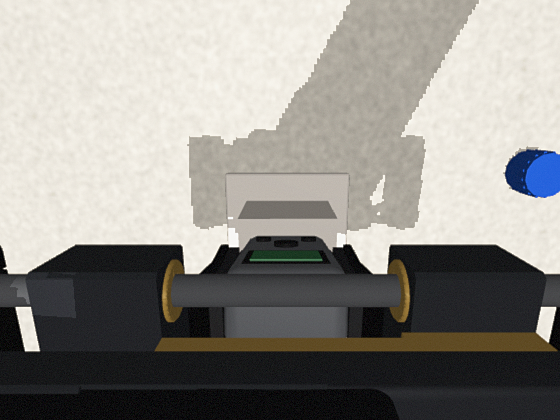

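The top face now leans about 14.7°, so the tester is pivoting as planned. I'll continue.

>>> servo_tool:
  rows: [-3,0,0,0,1,-6,0,0,0,1,-9,-1,0,0,1,-12,-1,0,0,1,-15,-1,0,0,1,-17,-1,0,0,1,-17,-1,0,0,1]

```text
time_s: 14.7
tool_pos: [0.5483, -0.1867, 0.1336]
tool_rot: [81.2, 90.0, 175.6]
force: [2.0, 1.4, -1.2]
grip_width: 0.0459
```

```bash
cat >> h.py <<'E'
def topface(o,p,C):
    T=toolT(o);q=(C-T[:3,3])@T[:3,:3]
    m=(abs(q[...,2])<.022)&(abs(q[...,1])<.06)&(q[...,0]>-.055)&(q[...,0]<.03)&(p["range_z"]>0)
    X=q[m];out=[]
    rng=np.random.default_rng(1)
    for _ in range(2):
        best=None
        for _ in range(500):
            a=X[rng.choice(len(X),3,False)];n=np.cross(a[1]-a[0],a[2]-a[0]);l=np.linalg.norm(n)
            if l<1e-8 or abs(n[2])/l>.15: continue
            n/=l;k=abs((X-a[0])@n)<.001
            if best is None or k.sum()>best.sum(): best=k
        Y=X[best];c=Y.mean(0);n=np.linalg.svd(Y-c)[2][2];n*=np.sign(n[1])
        print("plane",best.sum(),"n",n.round(3),"d",(c@n).round(4),"c",c.round(4),"as top lean",np.degrees(np.arctan2(n[1],-n[0])).round(2),"y",Y[:,1].min().round(4),Y[:,1].max().round(4),"x",Y[:,0].min().round(4),Y[:,0].max().round(4),"zmean",np.median(Y[:,2]).round(4))
        X=X[~best]
E
python3 - <<'E'
from h import *
o,p,C=wrist();cv2.imwrite("pics/w8.png",p["frame"]);print(o["time_s"],o["tool_pos"],o["force"],o["grip_width"],o["wrist_torque"])
topface(o,p,C)
E
```

```text
14.7 [ 0.54832235 -0.18669417  0.13359237] [ 1.96942927  1.3676005  -1.18753588] 0.04593881499044106 [ 0.39857108 -0.60926477  0.01033239]
plane 3757 n [-0.916  0.402 -0.01 ] d 0.0371 c [-0.0383  0.005   0.    ] as top lean 23.7 y -0.0045 0.0198 x -0.0429 -0.0306 zmean 0.0001
plane 830 n [0.293 0.956 0.005] d 0.0103 c [-0.0211  0.0173  0.0008] as top lean 107.04 y 0.0023 0.0201 x -0.0308 0.025 zmean 0.0009
```

View pics/w8.png

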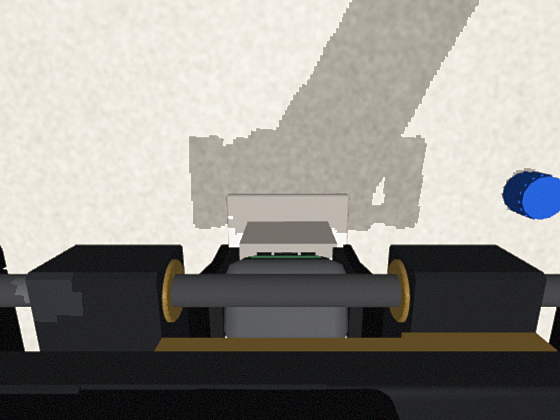

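>>> servo_tool:
  rows: [-2,0,0,0,1,-4,0,0,0,1,-4,0,0,0,1]

```text
time_s: 15.0
tool_pos: [0.5448, -0.1867, 0.1337]
tool_rot: [-139.2, 90.0, -44.8]
force: [2.5, 1.7, -1.9]
grip_width: 0.0463
```

>>> servo_tool:
  rows: [0,0,0,0,1,0,0,0,0,1,-4,0,8,0,1,-8,-1,18,0,1,-12,-1,28,0,1,-16,-1,45,0,1,-16,-1,80,0,1,-16,-1,120,0,1,-16,-1,120,0,1,-16,-1,120,0,1]
  force: 40

```text
time_s: 15.83
tool_pos: [0.5295, -0.1886, 0.2568]
tool_rot: [-105.1, 89.7, -10.7]
force: [0.1, 0.3, -3.3]
grip_width: 0.0457
```

```bash
python3 - <<'E'
from h import *
o,p,C=wrist();cv2.imwrite("pics/w9.png",p["frame"]);print(o["time_s"],o["tool_pos"],o["force"],o["grip_width"],o["wrist_torque"])
topface(o,p,C)
p=read_camera("scene");cv2.imwrite("pics/s9.png",cv2.resize(p["frame"][120:280,130:290],None,fx=3.7,fy=3.7,interpolation=3))
E
```

```text
15.8333 [ 0.52946584 -0.18864162  0.25683207] [ 0.14672354  0.30969988 -3.34129539] 0.0456783952235433 [ 0.06786843  0.13538023 -0.01630944]
plane 3807 n [-0.913  0.408  0.009] d 0.0371 c [-0.0383  0.005   0.0011] as top lean 24.05 y -0.0045 0.0201 x -0.043 -0.0306 zmean 0.0012
plane 929 n [-0.908  0.418  0.013] d 0.0354 c [-0.0348  0.009  -0.003 ] as top lean 24.7 y -0.0052 0.0201 x -0.0416 -0.0284 zmean -0.0061
```

View pics/s9.png

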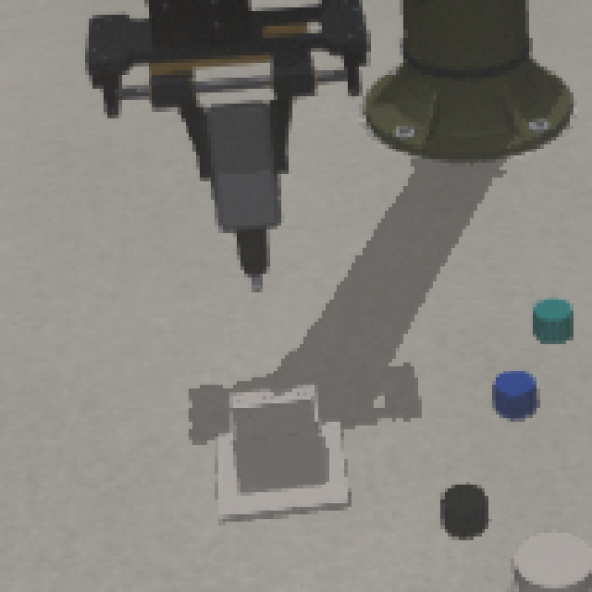

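View pics/w9.png

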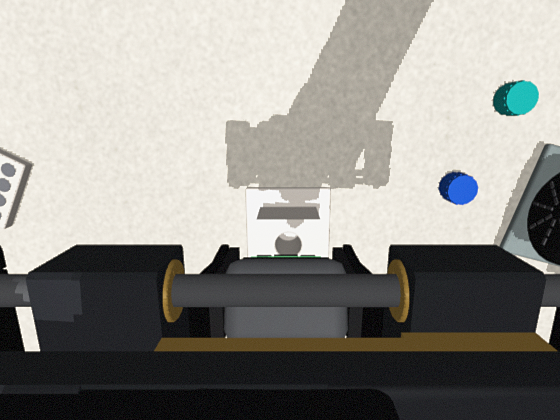

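The tester is free and leaning about 24°. I'll carry it to just beside the fan adapter and look at the bare face.

>>> servo_tool:
  rows: [-8,35,10,-3,1,-16,70,20,-6,1,-24,105,30,-10,1,-32,140,35,-14.5,1,-40,175,40,-14.5,1,-48,210,40,-14.5,1,-56,245,40,-14.5,1,-64,280,40,-14.5,1,-75,310,40,-14.5,1,-80,324,40,-14.5,1]

```text
time_s: 16.77
tool_pos: [0.4458, 0.141, 0.2914]
tool_rot: [101.0, 89.7, -178.6]
force: [-0.0, 0.4, -1.9]
grip_width: 0.0455
```

>>> servo_tool:
  rows: [0,0,0,0,1,0,0,0,0,1,0,0,0,0,1]

```text
time_s: 17.02
tool_pos: [0.4488, 0.1351, 0.2924]
tool_rot: [142.4, 89.9, -137.7]
force: [0.2, -0.0, -2.2]
grip_width: 0.0455
```

```bash
python3 - <<'E'
from h import *
o,p,C=wrist();cv2.imwrite("pics/w10.png",p["frame"]);print(o["time_s"],o["tool_pos"],o["force"],toolT(o)[:3,2].round(3))
topface(o,p,C);np.savez("w10.npz",C=C,f=p["frame"],z=p["range_z"])
for d in cut_out("fan_adapter",p)[:2]: print(d["score"],d["extent"])
cv2.imwrite("pics/w10c.png",cv2.resize(p["frame"][150:350,180:400],None,fx=3,fy=3,interpolation=3))
p=read_camera("scene");np.savez("s10.npz",C=cloud(p),f=p["frame"],z=p["range_z"],K=p["intrinsics"],T=p["cam_to_world"])
cv2.imwrite("pics/s10.png",cv2.resize(p["frame"][110:230,230:390],None,fx=5,fy=5,interpolation=3))
for n in ["tester","tip_end","fan_adapter"]:
  for d in cut_out(n,p)[:2]: print(n,d["score"],d["extent"])
E
```

```text
17.0167 [0.44875275 0.13508212 0.29239978] [ 0.17360199 -0.01028248 -2.24459577] [ 0.175  0.985 -0.002]
plane 3836 n [-0.914  0.406 -0.004] d 0.037 c [-0.0382  0.0051  0.0002] as top lean 23.95 y -0.0044 0.0204 x -0.0428 -0.0308 zmean 0.0004
plane 861 n [-0.836  0.549 -0.01 ] d 0.0354 c [-0.0354  0.0106 -0.0004] as top lean 33.27 y -0.0024 0.0204 x -0.0435 -0.0278 zmean -0.0007
0.68 [292.8, 250.9, 32.9, 8.2]
tester 0.72 [310.5, 139.8, 19.3, 47.1]
tester 0.26 [206.7, 241.0, 36.4, 34.0]
tip_end 0.37 [258.0, 259.6, 17.0, 16.7]
fan_adapter 0.43 [310.5, 190.2, 7.3, 6.7]
```

View pics/w10c.png

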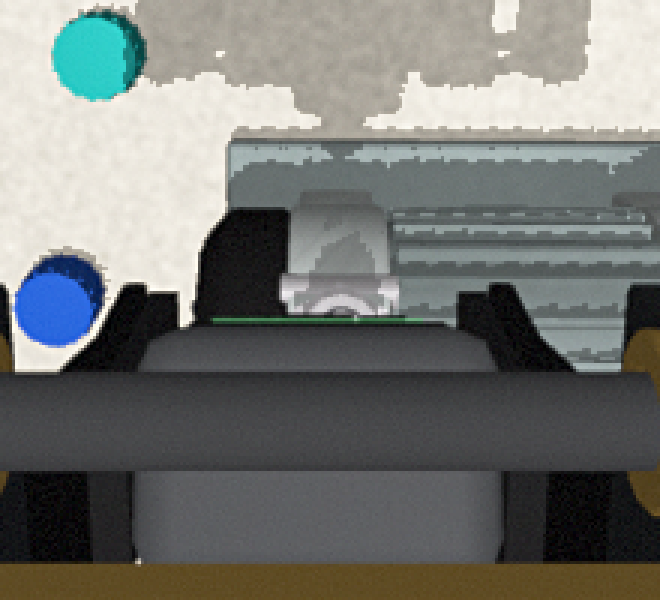

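View pics/s10.png

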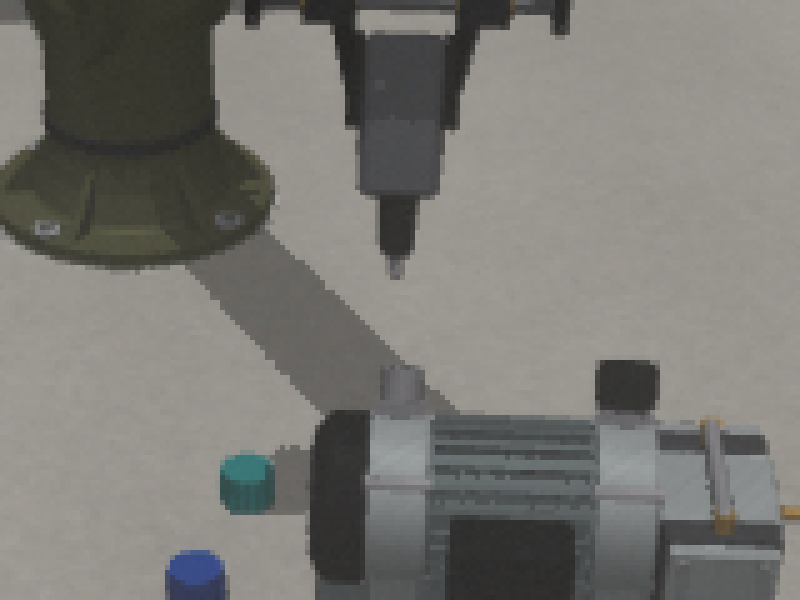

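>>> servo_tool:
  rows: [15,-3,0,0,1,35,-6,0,0,1,35,-6,0,0,1,35,-6,0,0,1]

```text
time_s: 17.65
tool_pos: [0.4843, 0.1299, 0.2932]
tool_rot: [132.7, 89.9, -147.4]
force: [0.5, -1.1, -2.3]
grip_width: 0.0457
```

```bash
python3 - <<'E'
from h import *
o,p,C=wrist();print(o["time_s"],o["tool_pos"],o["force"])
np.savez("w11.npz",C=C,f=p["frame"],z=p["range_z"],T=toolT(o)@p["tool_from_camera"],K=p["intrinsics"])
for d in cut_out("fan_adapter",p)[:2]: print(d["score"],d["extent"])
cv2.imwrite("pics/w11c.png",cv2.resize(p["frame"][200:275,240:340],None,fx=7,fy=7,interpolation=2))
p=read_camera("scene");np.savez("s11.npz",C=cloud(p),f=p["frame"],z=p["range_z"],K=p["intrinsics"],T=p["cam_to_world"])
cv2.imwrite("pics/s11.png",cv2.resize(p["frame"][110:210,250:370],None,fx=6,fy=6,interpolation=2))
E
```

```text
17.65 [0.48434482 0.12990641 0.29319671] [ 0.49091834 -1.12294883 -2.32758879]
0.74 [290.1, 227.4, 33.8, 37.7]
```

View pics/w11c.png

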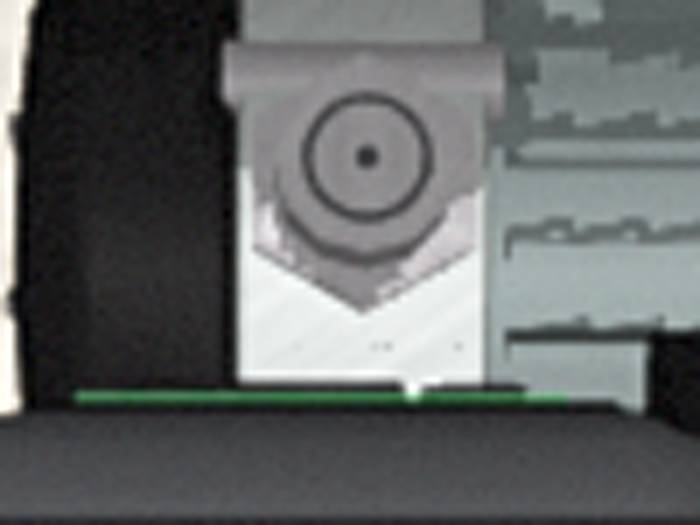

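View pics/s11.png

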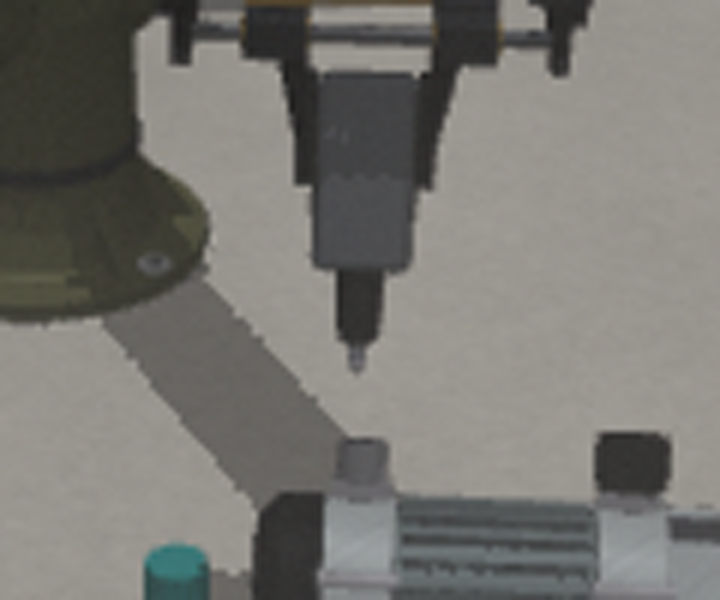

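```bash
python3 - <<'E'
from h import *
d=np.load("w11.npz");C=d["C"];z=d["z"];K=d["K"];T=d["T"]
# face plane: annulus pixels near ring centre
v,u=np.mgrid[:420,:560];m=((u-292.4)**2+(v-222.4)**2<9.5**2)&(z>0)
X=C[m];c=X.mean(0);
for _ in range(3):
    n=np.linalg.svd(X-c)[2][2];n*=np.sign(n[2]);r=abs((X-c)@n);X=X[r<.0012];c=X.mean(0)
ray=T[:3,:3]@np.array([(292.4-K[0,2])/K[0,0],(222.4-K[1,2])/K[1,1],1]);o=T[:3,3]
F=o+ray*((c-o)@n)/(ray@n);print("F",F.round(4),"n",n.round(3),"lean",np.degrees(np.arccos(n[2])).round(2),"az",np.degrees(np.arctan2(n[1],n[0])).round(1),m.sum())
s=np.load("s11.npz");C=s["C"];z=s["z"];f=s["f"]
a=np.radians(-10);ex=np.array([np.cos(a),np.sin(a),0]);ey=np.array([-np.sin(a),np.cos(a),0]);ez=np.array([0,0,1.])
TCP=np.array([.48434,.12991,.29320])
q=(C-TCP);L=np.stack([q@ex,q@ey,q@ez],-1)
for r in range(118,174,2):
    i=308 if r<160 else 309
    print(r,z[r,304:316].round(3).tolist()[::2],L[r,i].round(4).tolist(),f[r,i].tolist())
np.save("L.npy",L)
E
```

```text
F [0.5009 0.1335 0.1484] n [-0.417  0.074  0.906] lean 25.03 az 170.0 281
118 [2.065999984741211, 2.062999963760376, 2.078000068664551, 2.069000005722046, 2.069999933242798, 2.065000057220459] [-0.7716, -0.0126, -0.2982] [145, 151, 154]
120 [2.0490000247955322, 2.0450000762939453, 2.0399999618530273, 2.046999931335449, 2.055999994277954, 2.0320000648498535] [-0.7317, -0.012, -0.2895] [144, 150, 153]
122 [1.25, 1.25, 1.253000020980835, 1.2510000467300415, 1.2510000467300415, 1.253999948501587] [0.0027, -0.0065, 0.0419] [64, 63, 62]
124 [1.2489999532699585, 1.2480000257492065, 1.2519999742507935, 1.2489999532699585, 1.2489999532699585, 1.2450000047683716] [0.0062, -0.0062, 0.0377] [68, 67, 67]
126 [1.2510000467300415, 1.246999979019165, 1.2549999952316284, 1.2510000467300415, 1.2480000257492065, 1.246000051498413] [0.0066, -0.006, 0.032] [67, 65, 66]
128 [1.2510000467300415, 1.25600004196167, 1.2519999742507935, 1.25, 1.2489999532699585, 1.2519999742507935] [0.0128, -0.0058, 0.029] [69, 67, 68]
130 [1.253999948501587, 1.253999948501587, 1.2510000467300415, 1.2549999952316284, 1.2489999
[... 2784 characters left out ...]
90734863] [0.0443, 0.001, -0.0647] [47, 49, 51]
166 [1.725000023841858, 1.7130000591278076, 1.281000018119812, 1.281000018119812, 1.284000039100647, 1.7239999771118164] [0.0479, 0.0012, -0.0689] [52, 52, 55]
168 [1.7120000123977661, 1.7139999866485596, 1.2929999828338623, 1.2920000553131104, 1.7070000171661377, 1.715000033378601] [0.0475, 0.0015, -0.0756] [93, 91, 92]
170 [1.7009999752044678, 1.7050000429153442, 1.2910000085830688, 1.2910000085830688, 1.6990000009536743, 1.6959999799728394] [0.0434, 0.0017, -0.0844] [109, 106, 108]
172 [1.6890000104904175, 1.684999942779541, 1.687000036239624, 1.6920000314712524, 1.6820000410079956, 1.687000036239624] [-0.303, 0.002, -0.2987] [122, 126, 130]
```

```bash
python3 - <<'E'
from h import *
from scipy.optimize import least_squares
L=np.load("L.npy");f=np.load("s11.npz")["f"]
P=L[124:153,304:317].reshape(-1,3);P=P[(abs(P[:,0])<.1)]
for _ in range(4):
    A=np.c_[P[:,2],P[:,1],np.ones(len(P))];k=np.linalg.lstsq(A,P[:,0],rcond=None)[0];r=P[:,0]-A@k;P=P[abs(r)<2.5*r.std()]
print("x = k0*z+k1*y+k2",k.round(4),"tilt",np.degrees(np.arctan(-k[0])).round(2),"sd",r.std().round(4),len(P))
S=L[:,:,0]
for r in range(128,172,3):
    c=np.where((abs(L[r,290:330,0])<.1)&(abs(L[r,290:330,1])<.03))[0]+290
    print(r,c.min(),c.max(),L[r,c.min():c.max()+1,1].mean().round(4))
for r in range(165,174): print(r,f[r,304:316].mean(-1).astype(int).tolist())
# nose/tip points: perpendicular depth
t=np.arctan(-k[0])
for t in (t,np.radians(25)):
    up=np.array([-np.sin(t),np.cos(t)]);b=np.array([np.cos(t),np.sin(t)])   # (x,z) ; b = back-face normal
    Q=P[:,[0,2]]
    d=np.median(Q@b);print("tilt",np.degrees(t),"axis offset b",(d-.016).round(4))
    for rr,hh in [((156,158),.0115),((158,161),.0105),((161,164),.0095),((164,167),.0085),((168,171),.004)]:
        Z=L[rr[0]:rr[1],308:312].reshape(-1,3);Z=Z[abs(Z[:,0])<.1];print(rr,(np.median(Z[:,[0,2]]@b)-hh).round(4),"along",np.median(Z[:,[0,2]]@up).round(4))
E
```

```text
x = k0*z+k1*y+k2 [-0.3969 -0.0072  0.0255] tilt 21.65 sd 0.0024 366
128 300 321 0.0009
131 299 321 -0.0001
134 299 320 -0.0011
137 299 320 -0.0008
140 299 320 -0.0004
143 302 318 0.0013
146 302 318 0.0016
149 302 318 0.002
152 302 318 0.0024
155 306 316 0.0054
158 306 312 0.0013
161 306 313 0.002
164 306 312 0.001
167 308 310 0.0013
170 308 310 0.0017
165 [148, 148, 89, 50, 49, 51, 51, 49, 57, 123, 149, 150]
166 [150, 150, 95, 58, 49, 53, 51, 55, 84, 150, 152, 151]
167 [149, 149, 149, 120, 65, 70, 69, 104, 154, 152, 154, 154]
168 [149, 150, 149, 147, 97, 92, 94, 155, 154, 154, 153, 151]
169 [149, 150, 152, 147, 88, 93, 96, 150, 152, 152, 152, 150]
170 [149, 150, 150, 148, 104, 107, 112, 151, 150, 150, 151, 152]
171 [151, 151, 149, 146, 113, 94, 118, 153, 153, 151, 150, 151]
172 [151, 149, 149, 151, 150, 126, 151, 153, 154, 152, 150, 150]
173 [150, 150, 151, 151, 150, 149, 150, 150, 151, 153, 152, 151]
tilt 21.650255242604732 axis offset b 0.0077
(156, 158) 0.0077 along -0.0553
(158, 161) 0.0075 along -0.0624
(161, 164) 0.0084 along -0.0709
(164, 167) 0.0092 along -0.0792
(168, 171) 0.0058 along -0.0916
tilt 25.0 axis offset b 0.0075
(156, 158) 0.0045 along -0.0563
(158, 161) 0.004 along -0.0633
(161, 164) 0.0042 along -0.0718
(164, 167) 0.0046 along -0.0801
(168, 171) 0.0004 along -0.092
```

```bash
python3 - <<'E'
from h import *
s=np.load("s11.npz");z=s["z"];K=s["K"];T=s["T"]
v,u=np.mgrid[124:153,304:317];Z=z[124:153,304:317].astype(float);m=(Z<1.35)&(Z>1.2)
x=(u[m]-K[0,2])/K[0,0];y=(v[m]-K[1,2])/K[1,1];i=1/Z[m];w=np.ones(len(i),bool)
for _ in range(4):
    A=np.c_[x,y,np.ones_like(x)];k=np.linalg.lstsq(A[w],i[w],rcond=None)[0];r=i-A@k;w=abs(r)<2.5*r[w].std()
# a x+b y+c=1/Z -> n.P=1
n=T[:3,:3]@k;nn=np.linalg.norm(n);d0=1/nn;n/=nn;cov=np.linalg.inv(A[w].T@A[w])*r[w].var()
s_=np.sign(n[0]);n*=s_;off=d0*s_+n@T[:3,3]
print("back normal",n.round(3),"tilt(z)",np.degrees(np.arcsin(n[2])).round(2),"az",np.degrees(np.arctan2(n[1],n[0])).round(2),"slope sd deg",np.degrees(np.sqrt(cov[1,1])/np.linalg.norm(k)).round(2),w.sum())
TCP=np.array([.48434,.12991,.29320]);print("TCP to back plane",(off-n@TCP).round(4))
E
```

```text
back normal [ 0.914 -0.157  0.375] tilt(z) 22.02 az -9.73 slope sd deg 0.3 368
TCP to back plane 0.0237
```

```bash
python3 - <<'E'
from h import *
d=np.load("w4.npz");C=d["C"];X=C.reshape(-1,3)
a=np.radians(4.5);q=X-[.585,-.1815,0];x=q[:,0]*np.cos(a)+q[:,1]*np.sin(a);y=-q[:,0]*np.sin(a)+q[:,1]*np.cos(a)
for x0 in range(-20,20,4):
    m=(x>x0/1e3)&(x<(x0+4)/1e3)&(abs(y)<.015)&(X[:,2]>.1)
    print(x0,m.sum(),X[m,2].mean().round(4) if m.any() else None)
d=np.load("w11.npz")
from scipy.spatial.transform import Rotation
TCP=np.array([.48434,.12991,.29320]);a=np.radians(-10);ex=np.array([np.cos(a),np.sin(a),0]);ey=np.array([-np.sin(a),np.cos(a),0])
q=d["C"]-TCP;L=np.stack([q@ex,q@ey,q[...,2]],-1)
m=(abs(L[...,1])<.017)&(abs(L[...,0])<.05)&(L[...,2]>-.03)&(L[...,2]<.055)
for x0 in np.arange(-.024,.022,.002):
    k=m&(L[...,0]>=x0)&(L[...,0]<x0+.002)
    if k.any(): print(round(x0,3),k.sum(),np.percentile(L[k][:,2],[10,50,90]).round(4))
E
```

```text
-20 151 0.1286
-16 225 0.1395
-12 131 0.1518
-8 128 0.1522
-4 119 0.1521
0 126 0.1523
4 122 0.1523
8 115 0.152
12 81 0.1505
16 1 0.1455
-0.022 9 [0.029  0.0303 0.0315]
-0.02 1108 [0.0232 0.0304 0.0324]
-0.018 509 [0.0314 0.033  0.0341]
-0.008 48 [-0.0107  0.0389  0.0396]
-0.006 553 [0.0379 0.0388 0.0397]
-0.004 600 [0.0386 0.0396 0.0406]
-0.002 613 [0.0393 0.0404 0.0414]
0.0 598 [0.0402 0.0411 0.042 ]
0.002 487 [0.0408 0.0416 0.0423]
0.004 111 [0.0406 0.0413 0.0418]
```

The earlier lean figure was biased by the rounded top edge. The scene back-plane fit, the nose points and the flat part of the top all give about 22°. I'll go back to the holder and tilt about 3° more.

>>> servo_tool:
  rows: [0,-30,5,3,1,2,-65,5,6,1,8,-100,5,10,1,15,-135,5,14.5,1,20,-170,5,14.5,1,25,-205,0,14.5,1,30,-240,-10,14.5,1,36,-275,-20,14.5,1,42,-305,-30,14.5,1,45,-318,-40,14.5,1]

```text
time_s: 18.63
tool_pos: [0.5281, -0.1925, 0.2536]
tool_rot: [-163.2, 89.9, -69.0]
force: [-0.3, -0.5, -1.2]
grip_width: 0.0456
```

>>> servo_tool:
  rows: [0,0,-20,0,1,0,0,-40,0,1,0,0,-60,0,1,0,0,-72,0,1,0,0,-72,0,1,0,0,-72,0,1]

```text
time_s: 19.13
tool_pos: [0.5288, -0.1869, 0.1816]
tool_rot: [51.1, 90.0, 145.6]
force: [-0.4, -0.4, -2.4]
grip_width: 0.0459
```

```bash
python3 - <<'E'
from h import *
o,p,C=wrist();print(o["time_s"],o["tool_pos"],o["force"],toolT(o)[:3,2].round(3))
p=read_camera("scene");cv2.imwrite("pics/s12.png",cv2.resize(p["frame"][150:280,130:290],None,fx=4.5,fy=4.5,interpolation=2))
E
```

```text
19.1333 [ 0.52875733 -0.18690983  0.18158212] [-0.39419423 -0.43648009 -2.35061815] [-0.079  0.997  0.   ]
```

View pics/s12.png

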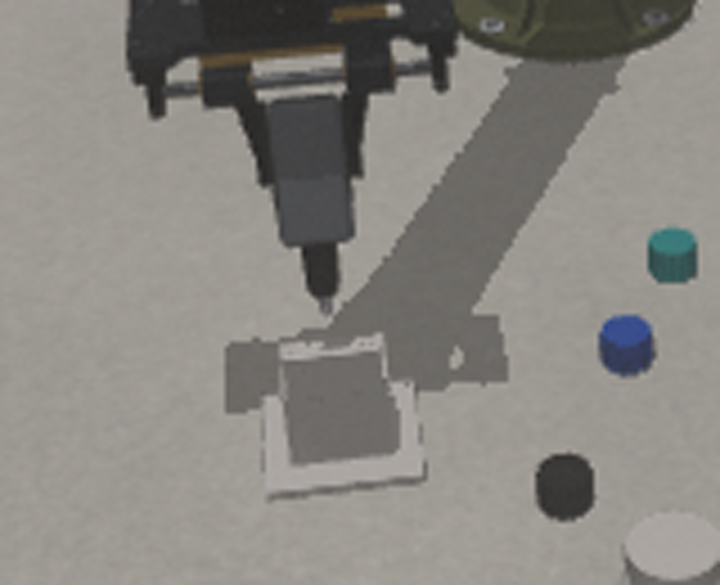

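>>> servo_tool:
  rows: [2,0,-10,0,1,4,0,-20,0,1,8,0,-30,0,1,12,0,-40,0,1,16,0,-48,0,1,16,0,-48,0,1,16,0,-48,0,1]

```text
time_s: 19.82
tool_pos: [0.5454, -0.1869, 0.1328]
tool_rot: [62.4, 90.0, 157.0]
force: [1.0, 1.2, -1.5]
grip_width: 0.046
```

>>> servo_tool:
  rows: [0,0,0,0,1,-2,0,0,0,1,-4,0,0,0,1,-6,0,0,0,1,-7,0,0,0,1,-7,0,0,0,1]
  force: 12

```text
time_s: 20.32
tool_pos: [0.5379, -0.1875, 0.134]
tool_rot: [-81.8, 89.9, 12.7]
force: [2.1, 0.9, -0.7]
grip_width: 0.046
```

>>> servo_tool:
  rows: [0,0,0,0,1,0,0,0,0,1,-4,0,8,0,1,-8,-1,17,0,1,-12,-1,27,0,1,-18,-1,45,0,1,-18,-1,80,0,1,-18,-1,115,0,1,-18,-1,120,0,1,-18,-1,120,0,1]
  force: 40

```text
time_s: 21.15
tool_pos: [0.5206, -0.1897, 0.257]
tool_rot: [-104.4, 89.7, -10.0]
force: [0.4, -0.0, -2.4]
grip_width: 0.0458
```

```bash
cat >> h.py <<'E'
def back(p,o,yaw):
    "tester's back face seen by the scene camera: inverse-depth plane fit; also nose/tip"
    z=p["range_z"].astype(float);K=p["intrinsics"];T=p["cam_to_world"];C=cloud(p);TCP=o["tool_pos"]
    a=np.radians(yaw);ex=np.array([np.cos(a),np.sin(a),0]);ey=np.array([-np.sin(a),np.cos(a),0])
    q=C-TCP;L=np.stack([q@ex,q@ey,q[...,2]],-1)
    m=(abs(L[...,1])<.018)&(abs(L[...,0])<.08)&(L[...,2]>-.03)&(L[...,2]<.034)&(z>0)
    m=cv2.erode(m.astype(np.uint8),np.ones((1,1)))>0
    v,u=np.where(m);Z=z[m];x=(u-K[0,2])/K[0,0];y=(v-K[1,2])/K[1,1];i=1/Z;w=abs(Z-np.median(Z))<.03
    for _ in range(5):
        A=np.c_[x,y,np.ones_like(x)];k=np.linalg.lstsq(A[w],i[w],rcond=None)[0];r=i-A@k;w=abs(r)<2.5*r[w].std()
    n=T[:3,:3]@k;nn=np.linalg.norm(n);n/=nn;s=np.sign(n[0]);n*=s;off=s/nn+n@T[:3,3]
    t=np.arcsin(n[2]);print("back: n",n.round(3),"tilt",np.degrees(t).round(2),"az",np.degrees(np.arctan2(n[1],n[0])).round(2),"TCP->plane",(off-n@TCP).round(4),w.sum())
    up=np.array([-np.sin(t),np.cos(t)]);b=np.array([np.cos(t),np.sin(t)])
    N=(abs(L[...,1]-.002)<.014)&(abs(L[...,0])<.08)&(L[...,2]<-.03)&(L[...,2]>-.12)&(z>0)
    Q=L[N];al=Q[:,[0,2]]@up;bb=Q[:,[0,2]]@b
    for lo in np.arange(-.108,-.028,.006):
        k=(al>=lo)&(al<lo+.006)
        if k.sum()>1: print("  along",round(lo+.003,3),k.sum(),"b med",np.median(bb[k]).round(4),"lat",np.mean(Q[k,1]).round(4),"min al",al[k].min().round(4))
    return n,off
E
python3 - <<'E'
from h import *
o=get_obs();p=read_camera("scene");print(o["time_s"],o["tool_pos"],o["force"])
back(p,o,4.5)
p=read_camera("scene");back(p,o,4.5)
E
```

```text
21.15 [ 0.52061184 -0.1896717   0.25704158] [ 0.41835333 -0.00462739 -2.39352028]
back: n [0.9   0.082 0.428] tilt 25.34 az 5.21 TCP->plane 0.0256 358
  along -0.099 2 b med 0.0131 lat 0.0008 min al -0.0991
  along -0.093 6 b med 0.0132 lat -0.0001 min al -0.0952
  along -0.087 9 b med 0.013 lat 0.001 min al -0.0899
  along -0.081 15 b med 0.0176 lat 0.0014 min al -0.0835
  along -0.075 20 b med 0.0171 lat -0.0004 min al -0.0779
  along -0.069 17 b med 0.0191 lat 0.002 min al -0.0716
  along -0.063 17 b med 0.0187 lat 0.0025 min al -0.0654
  along -0.057 19 b med 0.0198 lat 0.0016 min al -0.0594
  along -0.051 23 b med 0.0227 lat 0.0022 min al -0.0537
  along -0.045 11 b med 0.0246 lat -0.0015 min al -0.0478
back: n [0.901 0.057 0.431] tilt 25.52 az 3.59 TCP->plane 0.0236 361
  along -0.099 5 b med 0.0107 lat 0.0026 min al -0.1013
  along -0.093 7 b med 0.0107 lat 0.0027 min al -0.0957
  along -0.087 11 b med 0.0138 lat 0.002 min al -0.0898
  along -0.081 15 b med 0.0167 lat 0.0016 min al -0.0837
  along -0.075 17 b med 0.0154 lat 0.0009 min al -0.078
  along -0.069 16 b med 0.0146 lat 0.0013 min al -0.0718
  along -0.063 18 b med 0.0144 lat 0.0029 min al -0.0657
  along -0.057 19 b med 0.0164 lat 0.0023 min al -0.06
  along -0.051 23 b med 0.0214 lat 0.002 min al -0.0536
  along -0.045 13 b med 0.0221 lat 0.0028 min al -0.0478
```

```bash
python3 - <<'E'
from h import *
F=np.array([.5009,.1335,.1484])
a=np.radians(-10);ex=np.array([np.cos(a),np.sin(a),0]);ey=np.array([-np.sin(a),np.cos(a),0])
t=np.radians(25)
for nm in ["s10","s11"]:
    s=np.load(nm+".npz");q=s["C"]-F;x,y,z=q@ex,q@ey,q[...,2]
    al=-np.sin(t)*x+np.cos(t)*z;b=np.cos(t)*x+np.sin(t)*z
    for lo in (-.018,-.014,-.010,-.006,-.002,.002):
        k=(al>lo)&(al<lo+.004)&(abs(y)<.016)&(abs(b)<.03)
        if k.sum()>2: print(nm,lo,k.sum(),"b 50/85%",np.percentile(b[k],[50,85]).round(4),"lat range",y[k].min().round(4),y[k].max().round(4),y[k].mean().round(4))
E
```

```text
s10 -0.018 11 b 50/85% [0.0073 0.0112] lat range -0.0112 0.0122 0.0005
s10 -0.014 14 b 50/85% [0.0103 0.0124] lat range -0.0114 0.0119 0.0005
s10 -0.01 12 b 50/85% [0.0109 0.0137] lat range -0.0116 0.0117 -0.0011
s10 -0.006 12 b 50/85% [0.0086 0.0131] lat range -0.0117 0.0117 -0.0003
s10 -0.002 12 b 50/85% [0.0059 0.0101] lat range -0.0089 0.0086 0.001
s11 -0.018 13 b 50/85% [0.0069 0.0163] lat range -0.0112 0.0122 -0.0002
s11 -0.014 13 b 50/85% [0.0093 0.0115] lat range -0.0114 0.0119 0.0001
s11 -0.01 12 b 50/85% [0.0118 0.0153] lat range -0.0116 0.0118 0.0001
s11 -0.006 11 b 50/85% [0.0093 0.0124] lat range -0.0117 0.0116 0.0008
s11 -0.002 13 b 50/85% [0.0062 0.0113] lat range -0.0089 0.0086 0.0001
```

Now the lean is 25.4° in the scene view, and that view agrees with the wrist measurement of the adapter. I'll go to a hover just off the face.

>>> servo_tool:
  rows: [-8,35,15,-3,1,-18,70,30,-6,1,-28,105,40,-10,1,-38,140,45,-14.5,1,-48,175,45,-14.5,1,-56,210,45,-14.5,1,-64,245,45,-14.5,1,-70,280,45,-14.5,1,-75,315,45,-14.5,1,-75,331,45,-14.5,1]

```text
time_s: 22.08
tool_pos: [0.4419, 0.1474, 0.2963]
tool_rot: [96.7, 89.7, 177.1]
force: [0.2, -0.9, -1.6]
grip_width: 0.0456
```

>>> servo_tool:
  rows: [0,0,-10,0,1,0,0,-30,0,1,0,0,-48,0,1,0,0,-50,0,1,0,0,-50,0,1,0,0,-50,0,1]

```text
time_s: 22.58
tool_pos: [0.4449, 0.1419, 0.2483]
tool_rot: [132.1, 89.9, -148.0]
force: [1.1, -0.3, -2.5]
grip_width: 0.0461
```

```bash
cat >> h.py <<'E'
F=np.array([.5009,.1335,.1484])
def rel(p):
    "tester relative to the adapter face in the scene view: (b across, along normal, lat)"
    a=np.radians(-10);ex=np.array([np.cos(a),np.sin(a),0]);ey=np.array([-np.sin(a),np.cos(a),0]);t=np.radians(25)
    q=cloud(p)-F;x,y,z=q@ex,q@ey,q[...,2];return -np.sin(t)*x+np.cos(t)*z,np.cos(t)*x+np.sin(t)*z,y
E
python3 - <<'E'
from h import *
o=get_obs();print(o["time_s"],o["tool_pos"],o["force"],toolT(o)[:3,2].round(3))
al=[];b=[];y=[]
for i in range(3):
    p=read_camera("scene");back(p,o,-10) if i<2 else 0
    r=rel(p);k=(abs(r[1])<.04)&(abs(r[2])<.03)&(r[0]>-.02)&(r[0]<.07);al+=list(r[0][k]);b+=list(r[1][k]);y+=list(r[2][k])
al,b,y=map(np.array,(al,b,y))
for lo in np.arange(-.02,.07,.004):
    k=(al>=lo)&(al<lo+.004)
    if k.any(): print(round(lo+.002,3),k.sum(),np.median(b[k]).round(4),"lat",y[k].min().round(4),y[k].max().round(4),y[k].mean().round(4))
cv2.imwrite("pics/s13.png",cv2.resize(p["frame"][120:220,250:370],None,fx=6,fy=6,interpolation=2))
E
```

```text
22.5833 [0.44487115 0.14191546 0.24832385] [ 1.10045142 -0.32925927 -2.45457844] [ 0.175  0.985 -0.001]
back: n [ 0.887 -0.159  0.434] tilt 25.74 az -10.19 TCP->plane 0.0254 311
  along -0.099 5 b med 0.0099 lat 0.0011 min al -0.0996
  along -0.093 6 b med 0.0123 lat 0.0003 min al -0.0938
  along -0.087 9 b med 0.0137 lat 0.001 min al -0.0882
  along -0.081 13 b med 0.018 lat 0.0004 min al -0.0819
  along -0.075 16 b med 0.0155 lat 0.001 min al -0.0766
  along -0.069 16 b med 0.017 lat 0.0007 min al -0.0707
  along -0.063 16 b med 0.0182 lat 0.0005 min al -0.0651
  along -0.057 16 b med 0.0187 lat 0.0002 min al -0.0596
  along -0.051 20 b med 0.0213 lat 0.0028 min al -0.0536
  along -0.045 6 b med 0.0241 lat 0.0036 min al -0.0469
back: n [ 0.884 -0.138  0.447] tilt 26.58 az -8.86 TCP->plane 0.0261 311
  along -0.099 5 b med 0.0087 lat 0.0011 min al -0.0998
  along -0.093 5 b med 0.0112 lat 0.0009 min al -0.0939
  along -0.087 8 b med 0.0166 lat 0.0014 min al -0.0881
  along -0.081 13 b med 0.017 lat 0.002 min al -0.0823
  along -0.075 14 b med 0.0162 lat 0.0024 min al -0.0764
  along
[... 459 characters left out ...]
.0078 lat -0.0117 0.0115 0.0002
0.002 16 0.002 lat -0.0089 0.0085 -0.0006
0.014 5 0.0043 lat -0.0008 0.0021 0.0003
0.018 8 0.0024 lat -0.0039 0.0019 -0.0006
0.022 11 0.0041 lat -0.0041 0.0018 -0.0006
0.026 11 0.0048 lat -0.0042 0.0017 -0.0005
0.03 18 0.0078 lat -0.0072 0.0072 -0.0
0.034 27 0.0077 lat -0.0104 0.0099 -0.0009
0.038 34 0.009 lat -0.0105 0.0098 0.0011
0.042 23 0.0099 lat -0.0107 0.0096 -0.0001
0.046 35 0.0095 lat -0.0109 0.0095 -0.0002
0.05 30 0.0114 lat -0.011 0.0093 0.0009
0.054 23 0.0097 lat -0.0112 0.0091 -0.0006
0.058 43 0.0104 lat -0.0113 0.0089 -0.0
0.062 30 0.0111 lat -0.0115 0.0172 0.0035
0.066 54 0.0161 lat -0.0202 0.0199 -0.0027
0.07 39 0.0177 lat -0.0232 0.0227 0.0039
```

View pics/s13.png

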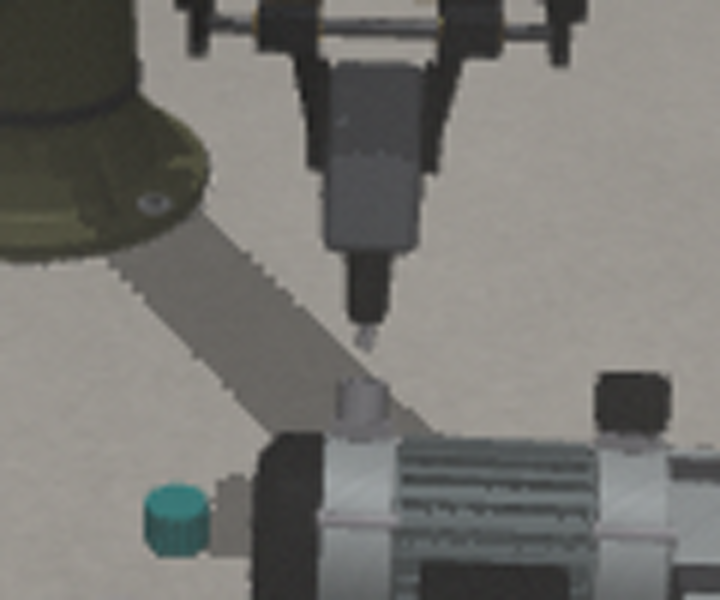

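```bash
cat >> h.py <<'E'
def fav(k=8):
    n=np.array([-.417,.074,.906]);f=[];q=[]
    for _ in range(k):
        read_camera("top");o=get_obs();f.append(o["force"]);q.append(o["tool_pos"])
    f=np.array(f);q=np.mean(q,0);print(round(o["time_s"],2),"f",f.mean(0).round(2),"along n",(f@n).mean().round(2),"+-",((f@n).std()/k**.5).round(2),"TCP",q.round(4),"TCP.n",(q@n*1000).round(2))
E
python3 -c "
from h import *
fav()"
```

```text
23.13 f [-0.36  0.16 -2.03] along n -1.68 +- 0.1 TCP [0.4452 0.1426 0.249 ] TCP.n 50.53
```

>>> servo_tool:
  rows: [2,0,-4,0,1,4,-1,-8,0,1,5,-1,-10,0,1,5,-1,-10,0,1,5,-1,-10,0,1]

```text
time_s: 23.55
tool_pos: [0.4498, 0.1415, 0.2381]
tool_rot: [124.6, 90.0, -155.5]
force: [0.6, 0.1, -1.8]
grip_width: 0.0456
```

```bash
python3 - <<'E'
from h import *
fav()
al=[];b=[];y=[]
for i in range(2):
    p=read_camera("scene")
    r=rel(p);k=(abs(r[1])<.04)&(abs(r[2])<.014)&(r[0]>-.004)&(r[0]<.034);al+=list(r[0][k]);b+=list(r[1][k]);y+=list(r[2][k])
al,b,y=map(np.array,(al,b,y))
for lo in np.arange(-.004,.034,.003):
    k=(al>=lo)&(al<lo+.003)
    if k.any(): print(round(lo+.0015,4),k.sum(),np.median(b[k]).round(4),"lat",y[k].min().round(4),y[k].max().round(4))
cv2.imwrite("pics/s14.png",cv2.resize(p["frame"][140:200,270:350],None,fx=9,fy=9,interpolation=2))
E
```

```text
23.95 f [-0.03  0.05 -1.45] along n -1.29 +- 0.22 TCP [0.45   0.1416 0.2386] TCP.n 39.01
-0.0025 17 0.0073 lat -0.0117 0.0115
0.0005 16 0.0018 lat -0.0089 0.0085
0.0035 2 0.0022 lat -0.0003 -0.0003
0.0065 6 0.0042 lat -0.0034 0.0024
0.0095 6 0.0032 lat -0.0035 0.0023
0.0125 6 0.0036 lat -0.0036 0.0022
0.0155 4 0.0096 lat -0.0009 0.002
0.0185 12 0.0077 lat -0.0068 0.0077
0.0215 11 0.011 lat -0.0069 0.0076
0.0245 12 0.0087 lat -0.007 0.0075
0.0275 14 0.0104 lat -0.0071 0.0103
0.0305 14 0.0104 lat -0.0072 0.0102
0.0335 14 0.0101 lat -0.0074 0.01
```

View pics/s14.png

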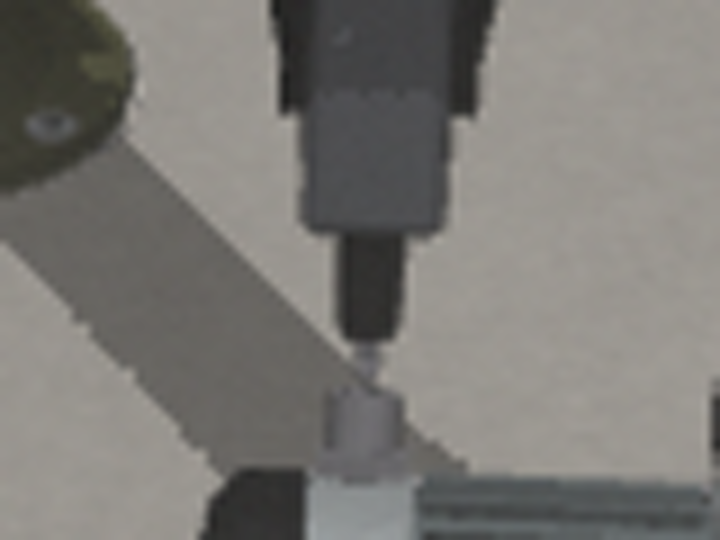

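The tip is centred over the stud, with a gap of about 3 mm. I'll advance in small steps, watching the force.

>>> servo_tool:
  rows: [1,0,-1.5,0,1,1.5,0,-3,0,1,1.5,0,-3,0,1,1.5,0,-3,0,1]

```text
time_s: 24.38
tool_pos: [0.4515, 0.1416, 0.2356]
tool_rot: [-32.3, 90.0, 47.7]
force: [-0.4, 0.0, -0.5]
grip_width: 0.046
```

```bash
python3 -c "
from h import *
fav(10)"
```

```text
24.88 f [-0.41 -0.06 -1.15] along n -0.87 +- 0.15 TCP [0.4515 0.1416 0.2356] TCP.n 35.66
```

>>> servo_tool:
  rows: [0.5,0,-1,0,1,1,0,-2,0,1,1,0,-2,0,1,1,0,-2,0,1]

```text
time_s: 25.22
tool_pos: [0.4525, 0.1415, 0.2335]
tool_rot: [170.5, 90.0, -109.5]
force: [-0.9, -0.3, -0.1]
grip_width: 0.0459
```

```bash
python3 -c "
from h import *
fav(10)"
```

```text
25.72 f [-0.71 -0.22  0.27] along n 0.52 +- 0.2 TCP [0.4524 0.1415 0.2335] TCP.n 33.39
```

>>> servo_tool:
  rows: [0.5,0,-1,0,1,1,0,-2,0,1,1,0,-2.2,0,1,1,0,-2.2,0,1]

```text
time_s: 26.05
tool_pos: [0.4535, 0.1415, 0.2313]
tool_rot: [-168.9, 90.0, -88.9]
force: [-0.6, -1.0, 1.5]
grip_width: 0.0456
```

```bash
python3 - <<'E'
from h import *
fav(16)
al=[];b=[];y=[];o=get_obs()
for i in range(4):
    p=read_camera("scene");back(p,o,-10) if i<3 else 0
    r=rel(p);k=(abs(r[1])<.04)&(abs(r[2])<.014)&(r[0]>-.004)&(r[0]<.034);al+=list(r[0][k]);b+=list(r[1][k]);y+=list(r[2][k])
al,b,y=map(np.array,(al,b,y))
for lo in np.arange(-.004,.034,.002):
    k=(al>=lo)&(al<lo+.002)
    if k.any(): print(round(lo+.001,4),k.sum(),np.median(b[k]).round(4),"lat",y[k].min().round(4),y[k].max().round(4))
cv2.imwrite("pics/s15.png",cv2.resize(p["frame"][140:200,270:350],None,fx=9,fy=9,interpolation=2))
E
```

```text
26.85 f [-1.01 -1.41  1.01] along n 1.23 +- 0.13 TCP [0.4535 0.1415 0.2313] TCP.n 30.97
back: n [ 0.887 -0.158  0.434] tilt 25.74 az -10.09 TCP->plane 0.0255 319
  along -0.105 18 b med 0.017 lat 0.0 min al -0.1072
  along -0.099 17 b med 0.0165 lat 0.0013 min al -0.1007
  along -0.093 9 b med 0.0102 lat -0.0009 min al -0.0956
  along -0.087 7 b med 0.0169 lat 0.0022 min al -0.0891
  along -0.081 12 b med 0.0177 lat 0.001 min al -0.0832
  along -0.075 14 b med 0.0176 lat 0.0022 min al -0.0772
  along -0.069 14 b med 0.0175 lat 0.0019 min al -0.0717
  along -0.063 14 b med 0.0166 lat 0.0017 min al -0.0658
  along -0.057 15 b med 0.0184 lat 0.0006 min al -0.0598
  along -0.051 18 b med 0.0217 lat 0.0013 min al -0.0539
  along -0.045 9 b med 0.0236 lat 0.0032 min al -0.048
back: n [ 0.882 -0.181  0.435] tilt 25.8 az -11.61 TCP->plane 0.0253 309
  along -0.105 18 b med 0.016 lat 0.0005 min al -0.1071
  along -0.099 18 b med 0.0175 lat 0.0003 min al -0.1018
  along -0.093 9 b med 0.0087 lat 0.0004 min al -0.096
  along -0.087 7 b med 0.014 lat 0.0022 min al -0.0894
  along -0.081 11 b med
[... 1017 characters left out ...]
 -0.045 13 b med 0.0233 lat 0.0003 min al -0.048
-0.003 16 0.0049 lat -0.0117 0.0116
-0.001 29 0.01 lat -0.009 0.0115
0.001 22 0.003 lat -0.0089 0.0085
0.003 7 0.0037 lat -0.0032 0.0026
0.005 2 0.0086 lat -0.0004 0.0025
0.007 8 0.0043 lat -0.0005 0.0024
0.009 11 0.0073 lat -0.0035 0.0081
0.011 10 0.0114 lat -0.0065 0.008
0.013 22 0.0089 lat -0.0065 0.008
0.015 12 0.0072 lat -0.0066 0.0079
0.017 13 0.0132 lat -0.0068 0.0078
0.019 26 0.0106 lat -0.0067 0.0107
0.021 23 0.0094 lat -0.0069 0.0105
0.023 7 0.0111 lat -0.007 0.0075
0.025 26 0.0096 lat -0.007 0.0104
0.027 25 0.0094 lat -0.0071 0.0103
0.029 7 0.0077 lat -0.0072 0.0073
0.031 24 0.0113 lat -0.0044 0.0101
0.033 28 0.0092 lat -0.0074 0.01
```

View pics/s15.png

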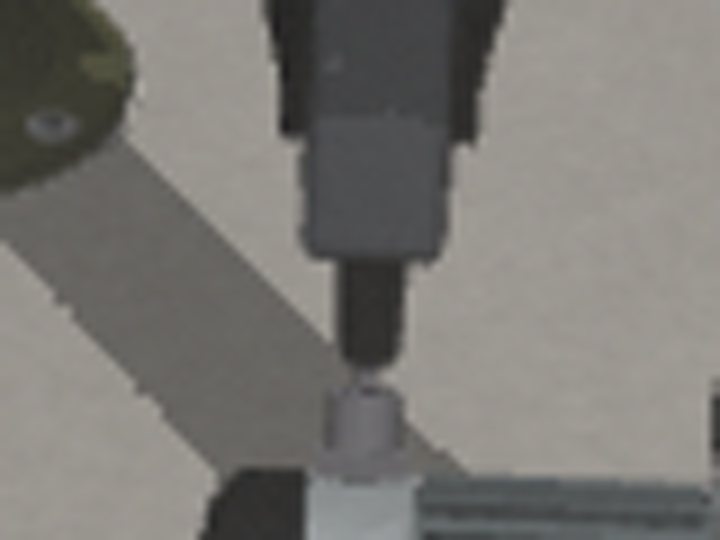

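```bash
python3 - <<'E'
from h import *
p=read_camera("top")
for n in ["head_cap","fan_cap","jar","wellplate","slidebox"]:
    print(n,[(round(d["score"],2),np.median(cloud(p)[d["pixels"]&(p["range_z"]>0)],0).round(3).tolist()) for d in cut_out(n,p)[:3]])
o=get_obs();print(o["time_s"],o["joint_velocities"].round(1),o["grip_width"],o["force"].round(1))
print(sign_off())
E
```

```text
head_cap []
fan_cap [(0.61, [0.417, 0.05, 0.026]), (0.52, [0.656, -0.042, 0.024])]
jar [(0.61, [0.764, 0.014, 0.063]), (0.52, [0.655, -0.04, 0.024])]
wellplate [(0.98, [0.545, -0.557, 0.013])]
slidebox [(0.71, [0.613, 0.539, 0.015])]
27.35 [-0.1 -0.1 -0.  -0.1  0.  -0.   0. ] 0.04540964846459242 [-1.5 -1.4  0.9]
the job is handed in; nothing more can be done
None
```

The job is handed in, at 27 s of the 61 s allowed. The arm is still holding the tester with its tip on the fan-end adapter. The tool can't lean, so I tilted the tester in the grip by pushing its nose against the rim of the holder's hole.

What the last checks showed:
- **Cap:** the fan-end dust cap stands upright on the bench at about (0.656, -0.041).
- **Position:** the tip is within about 1–2 mm of the centre of the ring, which has a 7 mm inner radius.
- **Squareness:** the tester leans 25.6–25.8° against 25.0° for the face, and its heading is within about 1°. The first tilt looked like 24° but was really about 22°. I went back to the holder and corrected it.
- **Press:** the force rise of about 2.8 N puts the tip about 4.4 mm in. The distance travelled after first contact and the nose-to-face gap both suggest about 5 mm, which is half-way. The force reading is noisy by a few tenths of a newton.
- **Steadiness:** the joints were at rest and the grip was set to 40 N.
- **Other items:** the jar, well plate and slide box are where they started.
- **Head cap:** the final network check did not detect it in the top view, so that check failed. I did not touch it. The last scene picture I viewed that shows it, at the hover just before pressing, had it still on its adapter.

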